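# Load a crank arm into the ratchet press

## Task

Raise the press head on its ratchet, holding it by the black grip bar and leaving the release paddle alone so that the pawl clicks over the teeth, until the pawl holds it high enough to get the crank arm underneath, and let go. Lay the crank arm flat on the anvil and the rest bar with its pedal eye over the anvil pin and let go of it. Then squeeze the release paddle to the grip bar to draw the pawl, lower the head by hand until its foot meets the pedal eye, bed the crank down with a steady press of about 20 N (never over 30 N), and let go so that the foot stays resting on it, leaving the other things on the bench where they are.

Things in the scene. Friction and masses are not known exactly. Their poses are not given: they have to be found in the camera images.
- fixture: The ratchet press: blue base plate 110 x 285 x 12 mm (x -55..55, y -160..125 mm) fixed to the bench; steel anvil 46 x 46 mm, top 40 mm above the bench; steel rest bar 16 mm wide, as high as the anvil, from it to y = -150 mm; blue toothed column at y 85..109 mm, 44 mm wide in x, 152 mm tall; guide cheeks x +-20, y 41..91 mm, 68 mm tall. Origin on the bench under the anvil pin; z up.
- pin (a point): Foot of the anvil pin: centre of the anvil's top face, 40 mm above the bench; axes as the fixture's. The pin is 10 mm in diameter and rises 8 mm, its top 3 mm tapering to 5 mm.
- head: Press head, slides vertically; axes as the fixture's. Origin meets the fixture's when right down. It falls if not held (0.4 to 0.85 kg). Round rubber foot, 28 mm wide, over the pin, on an arm (24 mm wide, y -14..50 mm, top 54 mm above the foot's underside); behind it an aluminium rail with the black grip bar on top. Raising it past the pawl takes about 12 to 20 N.
- foot (a point): Centre of the underside of the head's foot, straight above the pin. Its height above pin is the gap: 11 mm right down; the pawl holds the head at gaps of 20, 30, 40, 50, 60 mm; end stop 67 mm. The crank arm needs over 24 mm to pass over the pin; the foot meets it at a gap of 16 mm. The press of about 20 N is the whole force of the foot on the crank arm: head's weight plus the hand's push.
- grip_top (a point): Centre of the top of the head's fixed black grip bar, 28 mm wide in x, 14 mm in y, free over its upper 60 mm; axes as the fixture's. Gripping the bar across its 28 mm width (fingers closing along x) leaves the paddle alone.
- paddle_top (a point): Centre of the top of the steel release paddle: upright plate 28 mm wide in x, 8 mm in y, 48 mm tall, on the head at the grip bar's +y side, tops level. At rest the centres are 31 mm apart, gap 20 mm, 42 mm over both outer faces; squeezed 8 mm towards the bar (-y; 34 mm over both) it draws the pawl clear.
- squeeze (a joint): Travel of the release paddle and pawl, m: 0 = pawl home in the teeth, 0.008 = paddle squeezed fully, pawl clear; it must be above 0.0055 to clear the teeth. The spring pushes back with about 4 N at 0 and 7 N at 0.008. Clicking over a tooth moves it to about 0.0045 and back.
- lift (a joint): Height of the head, m: 0 right down, 0.056 end stop; the gap under the foot is this plus 0.011. Pawl rests at 0.009, 0.019, 0.029, 0.039, 0.049.
- crank: Left bicycle crank arm, plain aluminium, about 0.22 kg, 16 mm thick, flat on the mat. Origin at the underside, midway between the ends' centres; x runs from the spindle end (38 mm disc with square mark, x = -85 mm) to the pedal eye (30 mm ring, x = +85 mm); between them a bar 22 mm wide. In the press its x points along the fixture's +y.
- crank_eye (a point): Centre of the pedal eye's hole (15 mm in diameter, right through) at the underside of the crank arm.
- mat: Black rubber mat 340 x 260 x 4 mm under the crank arm; origin at the centre of its underside.
- pedal: Bystander: black pedal 62 x 90 x 24 mm on the mat; origin at the centre of its underside.
- cone: Bystander: short steel cylinder, 32 mm in diameter, 30 mm tall, on the mat.
- wrench: Bystander: steel wrench lying beside the press, about 180 mm long.
- socket: Bystander: dark upright socket, 34 mm in diameter, 45 mm tall, beside the press.
- driver: Bystander: screwdriver lying at the back, about 200 mm long.
- jar: Bystander: white jar 56 mm in diameter, 70 mm tall.
- chainring: Bystander: toothed chainring, 130 mm in diameter, lying flat, 4 mm thick.

How it is judged:
On the way, in this order (a step that is already met when the one before it is completed fails the run):
1. the head stands raised on its pawl with the foot 27 mm or more above the anvil, and nothing touches it (z of foot in the frame of pin above 0.027 m and value of joint squeeze below 0.003 m and contact force between the fingers and head below 0.1 N and linear speed of head below 0.01 m/s), for 0.2 s.
2. the crank arm lies flat along the rest bar with its eye over the pin, let go, under the raised head (z of foot in the frame of pin above 0.027 m and horizontal distance between crank_eye and pin below 0.005 m and z of crank_eye in the frame of pin below 0.003 m and angle between crank's own z axis and vertical below 0.06 rad and angle between the x axis of crank and the y axis of fixture, either way round below 0.25 rad and contact force between the fingers and crank below 0.1 N), for 0.2 s.
3. the foot is pressed on the crank arm with more than 12 N (contact force between head and crank above 12 N), for 0.2 s.
At the end, for the whole second after the job is handed in: The crank arm lies flat (within 0.06 rad and 3 mm of the anvil top) along the rest bar (within 0.25 rad) with its eye over the pin (centres within 5 mm), the foot rests on it (gap between foot and anvil 14 to 17.5 mm, bearing with more than 1 N), and everything is let go and at rest (z of foot in the frame of pin between 0.014 and 0.0175 m and contact force between head and crank above 1 N and horizontal distance between crank_eye and pin below 0.005 m and z of crank_eye in the frame of pin below 0.003 m and angle between crank's own z axis and vertical below 0.06 rad and angle between the x axis of crank and the y axis of fixture, either way round below 0.25 rad and linear speed of each of head, crank below 0.01 m/s); the robot touches nothing.
It fails at once if the head set down or pressed on the crank arm with more than 32 N (contact force between head and crank above 32 N).
It fails at once if the head raised with the release paddle squeezed (travel over 7.5 mm while rising faster than 20 mm/s) (value of joint squeeze above 0.0075 m and velocity of joint lift above 0.02 m/s).
It fails at once if a bystander moved by more than 25 mm (distance of any of pedal, cone, wrench, socket, driver, jar, chainring from where it was at the start of the episode above 0.025 m).
It also fails if it takes over 72 s, if anything falls off the work surface, if the arm or the gripper's body presses on something with over 40 N, if the wrist force passes 120 N, or if a joint passes its speed limit or range.

## Robot

A 6-joint arm with a two-finger parallel gripper is mounted at the origin on the work surface. World frame = base frame: x ahead of the robot, y to its left, z up, the work surface at z = 0. Lengths are in m, angles in rad, forces in N, time in s.
With the tool pointing down it reaches from about 0.35 to 0.925 m from the base axis. Payload 6.4 kg.
Tool frame: the origin (TCP) lies on the centre line of the jaws, within the pads' length; the fingertips stand robot.tip_extent ahead of it and the grasp point (between the pads) lies 3 mm ahead of it (robot.tip_extent is the distance from the TCP to the fingertips, in m); z points along the fingers, y is the direction in which the jaws open and shut (so a half turn about z gives the same grasp; the last joint's range is limited). The gripper opens to 94 mm and grips with 3 to 60 N. Pads are 16 mm wide; open, the fingers measure 119 mm over their backs; the gripper's body (75 mm by 177 mm) begins 78 mm behind the grasp point.
Start: joints at [-1.513, 0.245, 1.558, -0, 1.339, -0.174], TCP at [0.149, -0.633, 0.227] pointing down, gripper open.
Joint ranges: [-3.13, 3.13], [-1.02, 2.26], [0.13, 2.54], [-0.95, 4.09], [0.21, 2.88], [-2.74, 2.74]. Speed limits (rad/s): [2.57, 2.57, 3.14, 3.14, 3.14, 3.14].

## Interface

Orientations are given as a unit quaternion [w, x, y, z].
In Python, from station import robot gives the robot as it stands. The module is installed in compiled form; this text tells all that it offers.
- The arm moves only by the tool play_rows, never from a script. Its argument "moves" is a list of rows, each an object of numbers: "rx", "ry", "rz": the turn, a rotation vector about the tool's x, y, z in rad; "tx", "ty", "tz": the shift along the tool's x, y, z in cm; "fingers": the finger opening in cm, from 0 to 9.4. In form: [{"rx": .., "ry": .., "rz": .., "tx": .., "ty": .., "tz": .., "fingers": ..}, ...]. A call has 1 to 8 rows; each row shifts and turns the pose as measured when the row begins, along the tool's axes as they then stand; what a row does not reach is not made up. A row lasts 1/10 s, in which the tool goes at most 50 mm and 8.59 degrees, less where a joint would pass 70% of its speed; a pose out of reach is approached as far as the arm can. A call is refused whole if a number of a shift passes 5 or a number of a turn 0.15, either way. A call with a gripper value outside its range is refused whole. The fingers move at their own pace and stop on an object; "force" is the grip in N (left out, the last holds). Time passes only in rows, so rows that do not move let the fingers close. It gives the time, the measured TCP pose, the force and the opening at its end, in the units of the state.
- robot.get_obs(): the state, without advancing time (a new reading comes with each control period).
- robot.capture(name): name is "scene" or "side" or "wrist"; returns a dict with "pixels" (400x640x3 uint8, red, green, blue), "z_map" (400x640 float32, m along the optical axis (not along the pixel's ray), 0 where there is no reading), "vfov" (degrees; the focal length in pixels is half the picture's height over the tangent of half this angle, whatever the lens; pixels are square), "cx", "cy" (the principal point, pixels), "position" and "orientation" of the camera in the world; the wrist camera has in their place "T_tool_cam" (4x4, takes a point from camera to tool coordinates, whose origin is the TCP and whose axes are the flange's). Camera axes: x right, y down, z forward; pixel columns grow to the right and rows downward; lengths in m; the calibration is good to about 2 mm. A picture is of the moment at which its call begins: read the wrist's pose just before it.
- robot.hand_in(): hands the job in, once; it reports no verdict.
The state is a dict: "clock": time; "joint_positions": joint angles; "joint_vel": joint speeds; "joint_torque": joint torques, N m; "ee_pos": TCP position; "eef_rot": TCP orientation; "wrist_force": force on the tool from outside, world axes, zero at the start; "moment": the same for the moment, N m; "grip_width": opening from 0.0 (shut) to 1.0 (fully open).
Only numpy, scipy, OpenCV 4.12 (cv2) and the standard library are available. Lean on these libraries where they do the work, as an engineer would, in place of code of your own. Each camera call takes 0.05 s, during which the arm holds its last target. There are 200 camera calls.

## Working session

There is one attempt and no reset: what is moved stays moved. The work goes in short steps, Python scripts to look and compute and a tool call to move; the robot and the scene stay as the last step left them, time stands still between calls to the robot, and variables do not carry over. Pictures are saved under pics/ and viewed, about 8 in all and at most 12, crops included, and the job is handed in when it is done.

Besides the shell and the picture viewer there is one more tool, called after ">>>" as name(argument=value, ...) on one line, values as JSON. play_rows: Moves the arm, as the interface text tells. Its arguments: {"type":"object","properties":{"moves":{"type":"array","items":{"type":"object","properties":{"rx":{"type":"number"},"ry":{"type":"number"},"rz":{"type":"number"},"tx":{"type":"number"},"ty":{"type":"number"},"tz":{"type":"number"},"fingers":{"type":"number"}}}},"force":{"type":"number"}},"required":["moves"]}

```bash
mkdir -p pics; cat > h.py <<'E'
import numpy as np, cv2
from scipy.spatial.transform import Rotation as R
from station import robot
def q2R(q): return R.from_quat([q[1],q[2],q[3],q[0]]).as_matrix()
def cap(n):
    o=robot.get_obs(); c=robot.capture(n)
    if n=="wrist":
        T=np.array(c["T_tool_cam"]); A=q2R(o["eef_rot"])
        c["R"]=A@T[:3,:3]; c["p"]=A@T[:3,3]+np.array(o["ee_pos"])
    else: c["R"]=q2R(c["orientation"]); c["p"]=np.array(c["position"])
    c["f"]=200/np.tan(np.radians(c["vfov"])/2); return c
def cloud(c):
    z=c["z_map"]; v,u=np.mgrid[:400,:640]
    P=np.stack([(u-c["cx"])/c["f"]*z,(v-c["cy"])/c["f"]*z,z],-1)
    W=P@c["R"].T+c["p"]; W[z==0]=np.nan; return W
def save(c,name): cv2.imwrite("pics/"+name+".png",c["pixels"][:,:,::-1])
def ray(c,u,v,zp):
    d=c["R"]@np.array([(u-c["cx"])/c["f"],(v-c["cy"])/c["f"],1]); return c["p"]+d*(zp-c["p"][2])/d[2]
def st():
    o=robot.get_obs(); A=q2R(o["eef_rot"])
    print("t",round(o["clock"],2),"p",np.round(o["ee_pos"],4),"F",np.round(o["wrist_force"],1),"w",round(o["grip_width"]*94,1)); print("R",np.round(A,3).tolist())
E
python3 - <<'E'
from h import *
st(); print(robot.tip_extent)
for n in("scene","side","wrist"):
    c=cap(n); np.savez("pics/"+n,**{k:v for k,v in c.items()}); save(c,n); print(n,np.round(c["p"],3),np.round(c["R"][:,2],2),c["f"],c["cx"],c["cy"])
a=cv2.imread("pics/scene.png");b=cv2.imread("pics/side.png")
cv2.imwrite("pics/two.png",cv2.resize(np.vstack([a,b]),(640,800))[:,:]) 
E
```

```text
t 0.0 p [ 0.1493 -0.6321  0.2264] F [0.5 0.7 0.2] w 93.9
R [[0.973, 0.23, -0.0], [0.23, -0.973, 0.002], [0.0, -0.002, -1.0]]
0.022
scene [ 1.093 -0.644  0.65 ] [-0.54  0.65 -0.53] 389.78939811964267 319.8921492397666 203.66156023081876
side [0.252 0.596 0.821] [ 0.35 -0.63 -0.69] 402.85305567079524 324.0388037521792 201.8144443625874
wrist [ 0.228 -0.613  0.383] [-0.27 -0.06 -0.96] 340.3935847866864 328.4483173473814 201.4558377005376
```

View pics/scene.png

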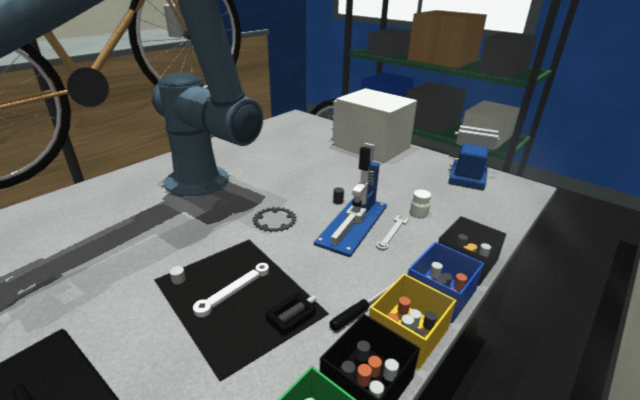

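View pics/side.png

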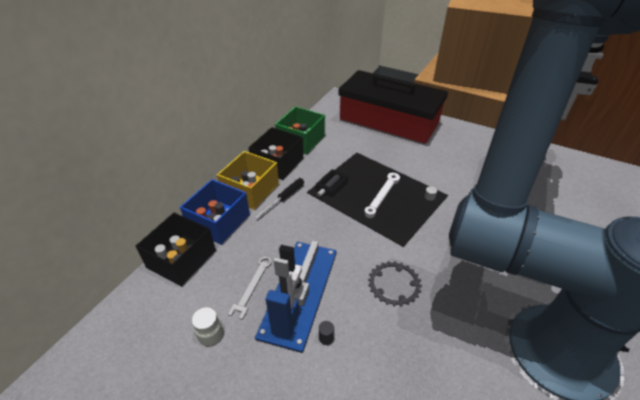

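The scene view shows the press at about (350,215) and the crank from (203,307), the larger end, to (263,268). In the side view the press is at (300,295) and the crank runs from (393,178) to (371,211). Next I'll take positions from the clouds.

```bash
python3 - <<'E'
from h import *
for n in("scene","side"):
    c=dict(np.load(f"pics/{n}.npz")); W=cloud(c); p=c["pixels"].astype(int)
    X,Y,Z=W[...,0],W[...,1],W[...,2]
    def box(uv,r):
        m=np.zeros((400,640),bool); m[uv[1]-r[1]:uv[1]+r[1],uv[0]-r[0]:uv[0]+r[0]]=1; return m
    reg=box((350,205),(50,65)) if n=="scene" else box((298,295),(45,65))
    blue=(p[...,2]>p[...,0]*1.6)&(p[...,2]>p[...,1]*1.25)&reg
    m=blue&(Z>0.005)&(Z<0.02)
    r=cv2.minAreaRect(W[m][:,:2].astype(np.float32)*1000); print(n,"plate",m.sum(),r,np.median(Z[m]))
    m=reg&(Z>0.06)&(X>0.2)
    P=W[m]; print(" top z",np.nanmax(P[:,2]))
    m=blue&(Z>0.145)&(Z<0.16); print(" column top",m.sum(),np.median(W[m],0) if m.any() else "")
    dark=(p.max(-1)<50)&reg&(Z>0.1); print(" dark high",dark.sum(), np.percentile(W[dark],[5,50,95],axis=0).round(3).tolist() if dark.any() else "")
    reg=box((232,287),(50,45)) if n=="scene" else box((383,193),(28,32))
    m=reg&(p.min(-1)>110)&(Z>0.012)&(Z<0.026)
    k,l,s,_=cv2.connectedComponentsWithStats(m.astype(np.uint8)); i=1+s[1:,4].argmax(); m=l==i
    P=W[m]; r=cv2.minAreaRect(P[:,:2].astype(np.float32)*1000); print(" crank",m.sum(),r,np.median(P[:,2]))
    bx=cv2.boxPoints(r)/1000; 
    ax=np.linalg.svd(P[:,:2]-P[:,:2].mean(0),full_matrices=False)[2][0]; cc=np.array(r[0])/1000
    s_=(P[:,:2]-cc)@ax; t_=(P[:,:2]-cc)@[-ax[1],ax[0]]
    print(" axis",ax,"ang",np.degrees(np.arctan2(ax[1],ax[0])),"extent",s_.min(),s_.max(),"endwidths +",np.ptp(t_[s_>s_.max()-.03]),"-",np.ptp(t_[s_<s_.min()+.03]))
E
```

```text
scene plate 1362 ((569.260009765625, 138.40316772460938), (109.02030181884766, 284.2890930175781), 12.493345260620117) 0.010856803998127829
 top z 0.22422659674165812
 column top 45 [0.55266493 0.25058475 0.15022603]
 dark high 217 [[0.549, 0.181, 0.161], [0.561, 0.185, 0.193], [0.57, 0.198, 0.221]]
 crank 766 ((525.4474487304688, -263.13604736328125), (204.03363037109375, 38.684547424316406), 87.87791442871094) 0.018424504257347152
 axis [-0.01563676 -0.99987774] ang -90.89595691999826 extent -0.1021525652996432 0.1020878193030883 endwidths + 0.0386692722495592 - 0.03149759891047473
side plate 2480 ((564.2374267578125, 145.65725708007812), (109.65621185302734, 284.9051208496094), 12.402134895324707) 0.012788560592617682
 top z 0.2269180707014884
 column top 272 [0.53783407 0.25825042 0.15235755]
 dark high 281 [[0.54, 0.193, 0.136], [0.547, 0.199, 0.201], [0.562, 0.228, 0.225]]
 crank 392 ((518.4466552734375, -258.754150390625), (203.86814880371094, 34.700862884521484), 89.92070007324219) 0.020084294304781647
 axis [0.02544479 0.99967623] ang 88.54196330801729 extent -0.101920225487767 0.10191832507862503 endwidths + 0.02908554717627458 - 0.03477966594827873
```

View pics/wrist.png

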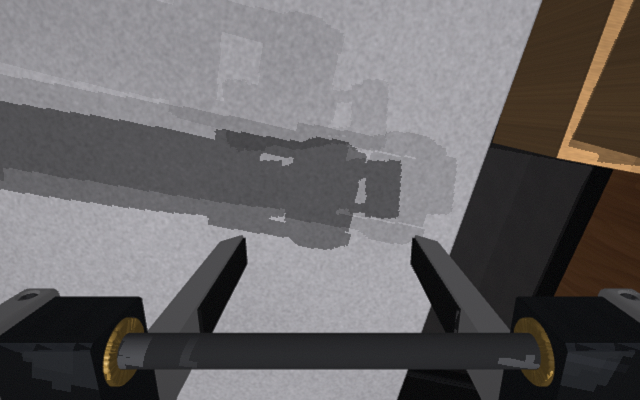

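The wrist view shows only bare bench and the arm's shadow below the gripper. I now have:
- **Fixture:** origin about (0.563, 0.159), yaw about 12.4°.
- **Crank:** centre about (0.522, -0.261), eye towards +y.
- **Grip bar:** about (0.555, 0.192), top at about 0.226.

I'll move above the bar.

```bash
cat >> h.py <<'E'
def down(yaw): # tool pointing down, tool x at yaw
    c,s=np.cos(yaw),np.sin(yaw); return np.array([[c,s,0],[s,-c,0],[0,0,-1.]])
def plan(p1,yaw,n):
    o=robot.get_obs(); p=np.array(o["ee_pos"]); A=q2R(o["eef_rot"])
    rv=R.from_matrix(A.T@down(yaw)).as_rotvec(); d=(np.array(p1)-p)/n
    print("total d(cm)",np.round(d*n*100,2),"rv",np.round(rv,3))
    for k in range(n):
        Ak=A@R.from_rotvec(rv*k/n).as_matrix(); t=Ak.T@d*100
        print(k,"t",np.round(t,2),"r",np.round(rv/n,3))
E
python3 -c "
from h import *
plan([.555,.192,.34],np.radians(102.45),24)"
```

```text
total d(cm) [40.57 82.42 11.34] rv [-1.000e-03 -1.000e-03 -1.556e+00]
0 t [ 2.43 -2.95 -0.47] r [-0.    -0.    -0.065]
1 t [ 2.62 -2.79 -0.47] r [-0.    -0.    -0.065]
2 t [ 2.8  -2.61 -0.47] r [-0.    -0.    -0.065]
3 t [ 2.96 -2.43 -0.47] r [-0.    -0.    -0.065]
4 t [ 3.11 -2.23 -0.47] r [-0.    -0.    -0.065]
5 t [ 3.25 -2.03 -0.47] r [-0.    -0.    -0.065]
6 t [ 3.37 -1.81 -0.47] r [-0.    -0.    -0.065]
7 t [ 3.48 -1.59 -0.47] r [-0.    -0.    -0.065]
8 t [ 3.58 -1.36 -0.47] r [-0.    -0.    -0.065]
9 t [ 3.66 -1.12 -0.47] r [-0.    -0.    -0.065]
10 t [ 3.72 -0.88 -0.47] r [-0.    -0.    -0.065]
11 t [ 3.77 -0.64 -0.47] r [-0.    -0.    -0.065]
12 t [ 3.81 -0.4  -0.47] r [-0.    -0.    -0.065]
13 t [ 3.82 -0.15 -0.47] r [-0.    -0.    -0.065]
14 t [ 3.83  0.1  -0.47] r [-0.    -0.    -0.065]
15 t [ 3.81  0.35 -0.47] r [-0.    -0.    -0.065]
16 t [ 3.78  0.59 -0.47] r [-0.    -0.    -0.065]
17 t [ 3.73  0.84 -0.47] r [-0.    -0.    -0.065]
18 t [ 3.67  1.08 -0.47] r [-0.    -0.    -0.065]
19 t [ 3.6   1.31 -0.47] r [-0.    -0.    -0.065]
20 t [ 3.5   1.54 -0.47] r [-0.    -0.    -0.065]
21 t [ 3.39  1.77 -0.47] r [-0.    -0.    -0.065]
22 t [ 3.27  1.98 -0.47] r [-0.    -0.    -0.065]
23 t [ 3.14  2.19 -0.47] r [-0.    -0.    -0.065]
```

>>> play_rows(moves=[{"tx":2.4,"ty":-2.9,"tz":-0.8,"rz":-0.065},{"tx":2.6,"ty":-2.8,"tz":-0.8,"rz":-0.065},{"tx":2.8,"ty":-2.6,"tz":-0.8,"rz":-0.065},{"tx":3.0,"ty":-2.4,"tz":-0.8,"rz":-0.065},{"tx":3.1,"ty":-2.2,"tz":-0.8,"rz":-0.065},{"tx":3.2,"ty":-2.0,"tz":-0.8,"rz":-0.065},{"tx":3.4,"ty":-1.8,"tz":-0.8,"rz":-0.065},{"tx":3.5,"ty":-1.6,"tz":-0.8,"rz":-0.065}])

```text
schema error: expected keys rx, ry, rz, tx, ty, tz, fingers
```

>>> play_rows(moves=[{"tx":3.6,"ty":-1.4,"tz":-0.8,"rz":-0.065},{"tx":3.7,"ty":-1.1,"tz":-0.8,"rz":-0.065},{"tx":3.7,"ty":-0.9,"tz":-0.8,"rz":-0.065},{"tx":3.8,"ty":-0.6,"tz":-0.8,"rz":-0.065},{"tx":3.8,"ty":-0.4,"tz":-0.4,"rz":-0.065},{"tx":3.8,"ty":-0.15,"tz":0,"rz":-0.065},{"tx":3.8,"ty":0.1,"tz":0,"rz":-0.065},{"tx":3.8,"ty":0.35,"tz":0,"rz":-0.065}])

```text
schema error: expected keys rx, ry, rz, tx, ty, tz, fingers
```

```bash
python3 -c "
from h import *
st();plan([.555,.192,.34],np.radians(102.45),10)"
```

```text
t 0.15 p [ 0.1493 -0.6322  0.2266] F [ 0.6  0.7 -1.1] w 94.3
R [[0.973, 0.23, -0.0], [0.23, -0.973, 0.001], [0.0, -0.001, -1.0]]
total d(cm) [40.57 82.42 11.34] rv [-1.000e-03 -1.000e-03 -1.556e+00]
0 t [ 5.84 -7.09 -1.12] r [-0.    -0.    -0.156]
1 t [ 6.87 -6.1  -1.12] r [-0.    -0.    -0.156]
2 t [ 7.73 -4.96 -1.13] r [-0.    -0.    -0.156]
3 t [ 8.41 -3.7  -1.13] r [-0.    -0.    -0.156]
4 t [ 8.88 -2.35 -1.13] r [-0.    -0.    -0.156]
5 t [ 9.14 -0.95 -1.13] r [-0.    -0.    -0.156]
6 t [ 9.17  0.48 -1.13] r [-0.    -0.    -0.156]
7 t [ 8.99  1.89 -1.13] r [-0.    -0.    -0.156]
8 t [ 8.59  3.27 -1.13] r [-0.    -0.    -0.156]
9 t [ 7.98  4.56 -1.13] r [-0.    -0.    -0.156]
```

All seven keys are required in every row.

>>> play_rows(moves=[{"rx":0,"ry":0,"rz":-0.065,"tx":2.4,"ty":-2.9,"tz":-0.8,"fingers":9.4},{"rx":0,"ry":0,"rz":-0.065,"tx":2.6,"ty":-2.8,"tz":-0.8,"fingers":9.4},{"rx":0,"ry":0,"rz":-0.065,"tx":2.8,"ty":-2.6,"tz":-0.8,"fingers":9.4},{"rx":0,"ry":0,"rz":-0.065,"tx":3.0,"ty":-2.4,"tz":-0.8,"fingers":9.4},{"rx":0,"ry":0,"rz":-0.065,"tx":3.1,"ty":-2.2,"tz":-0.8,"fingers":9.4},{"rx":0,"ry":0,"rz":-0.065,"tx":3.2,"ty":-2.0,"tz":-0.8,"fingers":9.4},{"rx":0,"ry":0,"rz":-0.065,"tx":3.4,"ty":-1.8,"tz":-0.8,"fingers":9.4},{"rx":0,"ry":0,"rz":-0.065,"tx":3.5,"ty":-1.6,"tz":-0.8,"fingers":9.4}])

```text
clock: 0.95
ee_pos: [0.284, -0.3489, 0.2884]
eef_rot: [-0.005, 0.928, 0.373, 0.001]
wrist_force: [1.3, -0.1, 0.9]
grip_width: 0.996
```

>>> play_rows(moves=[{"rx":0,"ry":0,"rz":-0.065,"tx":3.6,"ty":-1.4,"tz":-0.8,"fingers":9.4},{"rx":0,"ry":0,"rz":-0.065,"tx":3.7,"ty":-1.1,"tz":-0.8,"fingers":9.4},{"rx":0,"ry":0,"rz":-0.065,"tx":3.7,"ty":-0.9,"tz":-0.8,"fingers":9.4},{"rx":0,"ry":0,"rz":-0.065,"tx":3.8,"ty":-0.6,"tz":-0.8,"fingers":9.4},{"rx":0,"ry":0,"rz":-0.065,"tx":3.8,"ty":-0.4,"tz":-0.4,"fingers":9.4},{"rx":0,"ry":0,"rz":-0.065,"tx":3.8,"ty":-0.15,"tz":0,"fingers":9.4},{"rx":0,"ry":0,"rz":-0.065,"tx":3.8,"ty":0.1,"tz":0,"fingers":9.4},{"rx":0,"ry":0,"rz":-0.065,"tx":3.8,"ty":0.35,"tz":0,"fingers":9.4}])

```text
clock: 1.75
ee_pos: [0.4155, -0.0588, 0.3291]
eef_rot: [-0.002, 0.795, 0.607, 0.004]
wrist_force: [0.9, 0.0, 0.2]
grip_width: 0.998
```

```bash
python3 -c "
from h import *
st();plan([.555,.192,.34],np.radians(102.45),8)"
```

```text
t 1.75 p [ 0.4155 -0.0588  0.3291] F [0.9 0.  0.2] w 93.8
R [[0.263, 0.965, 0.003], [0.965, -0.263, 0.008], [0.008, 0.001, -1.0]]
total d(cm) [13.95 25.08  1.09] rv [ 0.003 -0.008 -0.484]
0 t [ 3.48  0.86 -0.11] r [ 0.    -0.001 -0.06 ]
1 t [ 3.43  1.07 -0.11] r [ 0.    -0.001 -0.06 ]
2 t [ 3.36  1.27 -0.11] r [ 0.    -0.001 -0.06 ]
3 t [ 3.27  1.47 -0.12] r [ 0.    -0.001 -0.06 ]
4 t [ 3.18  1.67 -0.12] r [ 0.    -0.001 -0.06 ]
5 t [ 3.07  1.86 -0.12] r [ 0.    -0.001 -0.06 ]
6 t [ 2.95  2.04 -0.13] r [ 0.    -0.001 -0.06 ]
7 t [ 2.82  2.21 -0.13] r [ 0.    -0.001 -0.06 ]
```

>>> play_rows(moves=[{"rx":0,"ry":-0.001,"rz":-0.06,"tx":3.5,"ty":0.9,"tz":-0.1,"fingers":9.4},{"rx":0,"ry":-0.001,"rz":-0.06,"tx":3.4,"ty":1.1,"tz":-0.1,"fingers":9.4},{"rx":0,"ry":-0.001,"rz":-0.06,"tx":3.4,"ty":1.3,"tz":-0.1,"fingers":9.4},{"rx":0,"ry":-0.001,"rz":-0.06,"tx":3.3,"ty":1.5,"tz":-0.1,"fingers":9.4},{"rx":0,"ry":-0.001,"rz":-0.06,"tx":3.2,"ty":1.7,"tz":-0.1,"fingers":9.4},{"rx":0,"ry":-0.001,"rz":-0.06,"tx":3.1,"ty":1.9,"tz":-0.1,"fingers":9.4},{"rx":0,"ry":-0.001,"rz":-0.06,"tx":2.9,"ty":2.0,"tz":-0.1,"fingers":9.4},{"rx":0,"ry":-0.001,"rz":-0.06,"tx":2.8,"ty":2.2,"tz":-0.1,"fingers":9.4}])

```text
clock: 2.55
ee_pos: [0.5569, 0.2068, 0.3369]
eef_rot: [0.001, 0.618, 0.786, -0.0]
wrist_force: [-0.5, -0.2, 0.5]
grip_width: 1.001
```

```bash
python3 - <<'E'
from h import *
st(); c=cap("wrist"); save(c,"w1"); np.savez("pics/w1",**c); W=cloud(c); p=c["pixels"].astype(int)
for (u,v) in [(0.555,.192)]: pass
Z=W[...,2]; 
for lo,hi in((.21,.24),(.14,.16),(.005,.018)):
    m=(Z>lo)&(Z<hi)&(abs(W[...,0]-.555)<.2)&(abs(W[...,1]-.2)<.15)
    print(lo,m.sum(),np.percentile(W[m],[2,50,98],axis=0).round(3).tolist() if m.any() else "")
print(np.round(c["p"],3))
E
```

```text
t 2.55 p [0.5569 0.2068 0.3369] F [-0.5 -0.2  0.5] w 94.1
R [[-0.236, 0.972, 0.002], [0.972, 0.236, -0.001], [-0.002, 0.001, -1.0]]
0.21 1027 [[0.537, 0.187, 0.211], [0.553, 0.2, 0.223], [0.568, 0.229, 0.224]]
0.14 1155 [[0.521, 0.204, 0.147], [0.543, 0.255, 0.151], [0.563, 0.269, 0.159]]
0.005 9393 [[0.493, 0.055, 0.006], [0.584, 0.179, 0.011], [0.687, 0.286, 0.014]]
[0.538 0.286 0.494]
```

View pics/w1.png

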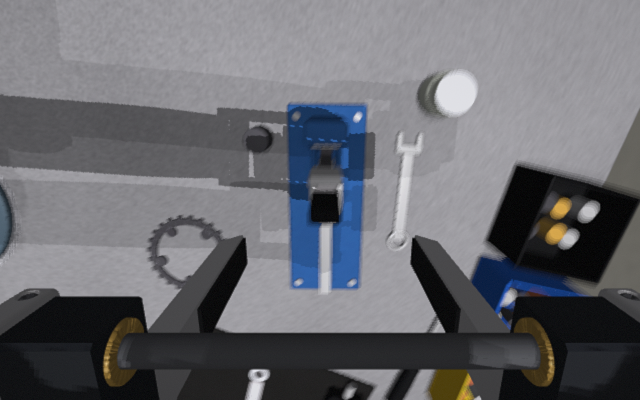

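The close view shows the press with the black grip bar at about (325,207), the paddle just above it at (326,178), the column at (326,128) and the rest bar running down to (325,290).

```bash
python3 - <<'E'
from h import *
c=dict(np.load("pics/w1.npz")); W=cloud(c); p=c["pixels"].astype(int); Z=W[...,2]
blue=(p[...,2]>p[...,0]*1.6)&(p[...,2]>p[...,1]*1.25)
m=blue&(Z>0.005)&(Z<0.02)&(abs(W[...,0]-.56)<.12)&(abs(W[...,1]-.15)<.18); m[:,480:]=0
r=cv2.minAreaRect(W[m][:,:2].astype(np.float32)*1000); print("plate",r)
# ray corners at z=.012
cs=np.argwhere(m)[:,::-1].astype(np.float32); 
pts=np.array([ray(c,u,v,.012)[:2] for u,v in cs]); r=cv2.minAreaRect((pts*1000).astype(np.float32)); print("plate ray",r)
a=np.radians(r[2] if r[1][1]>r[1][0] else r[2]-90); ex=np.array([np.cos(a),np.sin(a)]); ey=np.array([-ex[1],ex[0]])
o=np.array(r[0])/1000+.0175*ey; print("origin",o,"yaw",np.degrees(a))
top=(Z>.212)&(Z<.24)&(abs(W[...,0]-.555)<.05); g=p.max(-1)
for nm,k in(("dark",top&(g<70)),("light",top&(g>=70))):
    q=(W[k][:,:2]-o); q=np.stack([q@ex,q@ey],1); uv=np.argwhere(k)
    print(nm,k.sum(),"fix xy pct",np.percentile(q,[2,50,98],axis=0).round(4).tolist(),"z",np.percentile(Z[k],[5,50,95]).round(4),"v",uv[:,0].min(),uv[:,0].max(),"u",uv[:,1].min(),uv[:,1].max())
k=blue&(Z>.145)&(Z<.158); q=W[k][:,:2]-o; print("col",np.percentile(np.stack([q@ex,q@ey],1),[2,50,98],axis=0).round(4).tolist())
E
```

```text
plate ((567.95849609375, 145.85256958007812), (107.65638732910156, 280.8360595703125), 12.577162742614746)
plate ray ((567.6815795898438, 146.2010498046875), (107.21742248535156, 280.115234375), 12.626001358032227)
origin [0.56385632 0.16327786] yaw 12.626001358032227
dark 364 fix xy pct [[-0.0104, 0.0298], [0.0006, 0.0352], [0.0123, 0.0379]] z [0.2139 0.2226 0.2241] v 209 223 u 311 338
light 625 fix xy pct [[-0.0146, 0.0247], [-0.0024, 0.0604], [0.0116, 0.0658]] z [0.2143 0.2228 0.2243] v 177 227 u 306 339
col [[-0.022, 0.0846], [-0.0013, 0.0963], [0.0198, 0.1064]]
```

```bash
python3 -c "
from h import *
plan([.5561,.1938,.213],np.radians(102.55),4)"
```

```text
total d(cm) [ -0.2   -1.66 -12.33] rv [ 0.002 -0.001  0.023]
0 t [-0.39 -0.15  3.08] r [ 0.001 -0.     0.006]
1 t [-0.39 -0.15  3.08] r [ 0.001 -0.     0.006]
2 t [-0.39 -0.15  3.08] r [ 0.001 -0.     0.006]
3 t [-0.39 -0.14  3.08] r [ 0.001 -0.     0.006]
```

>>> play_rows(moves=[{"rx":0.001,"ry":0,"rz":0.012,"tx":-1.0,"ty":-0.4,"tz":1.5,"fingers":9.4},{"rx":0.001,"ry":0,"rz":0.012,"tx":-0.6,"ty":-0.2,"tz":1.5,"fingers":9.4},{"rx":0,"ry":0,"rz":0,"tx":0,"ty":0,"tz":3.0,"fingers":9.4},{"rx":0,"ry":0,"rz":0,"tx":0,"ty":0,"tz":3.0,"fingers":9.4}])

```text
clock: 3.0
ee_pos: [0.5565, 0.1908, 0.2435]
eef_rot: [0.002, 0.627, 0.779, 0.002]
wrist_force: [0.2, -0.1, -1.3]
grip_width: 1.001
```

```bash
python3 -c "
from h import *
st();plan([.5561,.1938,.213],np.radians(102.55),2)"
```

```text
t 3.0 p [0.5565 0.1908 0.2435] F [ 0.2 -0.1 -1.3] w 94.1
R [[-0.213, 0.977, 0.004], [0.977, 0.213, 0.0], [-0.001, 0.004, -1.0]]
total d(cm) [-0.04  0.3  -3.05] rv [ 0.004  0.001 -0.004]
0 t [0.15 0.01 1.53] r [ 0.002  0.    -0.002]
1 t [0.15 0.01 1.53] r [ 0.002  0.    -0.002]
```

>>> play_rows(moves=[{"rx":0.003,"ry":0,"rz":-0.003,"tx":0.3,"ty":0,"tz":1.5,"fingers":9.4},{"rx":0,"ry":0,"rz":0,"tx":0,"ty":0,"tz":1.5,"fingers":5},{"rx":0,"ry":0,"rz":0,"tx":0,"ty":0,"tz":0,"fingers":3.5},{"rx":0,"ry":0,"rz":0,"tx":0,"ty":0,"tz":0,"fingers":2},{"rx":0,"ry":0,"rz":0,"tx":0,"ty":0,"tz":0,"fingers":1},{"rx":0,"ry":0,"rz":0,"tx":0,"ty":0,"tz":0,"fingers":1}], force=40)

```text
clock: 3.6
ee_pos: [0.5526, 0.189, 0.2075]
eef_rot: [-0.002, 0.629, 0.777, -0.003]
wrist_force: [-0.1, 0.1, -0.2]
grip_width: 0.61
```

```bash
python3 -c "
from h import *
st()"
```

```text
t 3.6 p [0.5526 0.189  0.2075] F [-0.1  0.1 -0.2] w 57.3
R [[-0.209, 0.978, -0.006], [0.978, 0.209, -0.002], [-0.001, -0.006, -1.0]]
```

>>> play_rows(moves=[{"rx":0,"ry":0,"rz":0,"tx":0.4,"ty":0.4,"tz":0,"fingers":4},{"rx":0,"ry":0,"rz":0,"tx":0,"ty":0,"tz":0,"fingers":4},{"rx":0,"ry":0,"rz":0,"tx":0,"ty":0,"tz":0,"fingers":4}], force=40)

```text
clock: 3.9
ee_pos: [0.5573, 0.1947, 0.2101]
eef_rot: [-0.0, 0.629, 0.778, -0.001]
wrist_force: [0.4, 0.6, -0.1]
grip_width: 0.422
```

```bash
python3 -c "
from h import *
st();plan([.5561,.1938,.213],np.radians(102.55),1)"
```

```text
t 3.9 p [0.5573 0.1947 0.2101] F [ 0.4  0.6 -0.1] w 39.7
R [[-0.209, 0.978, -0.001], [0.978, 0.209, -0.001], [-0.001, -0.002, -1.0]]
total d(cm) [-0.12 -0.09  0.29] rv [-0.002  0.001 -0.008]
0 t [-0.06 -0.14 -0.29] r [-0.002  0.001 -0.008]
```

>>> play_rows(moves=[{"rx":0,"ry":0,"rz":-0.008,"tx":0,"ty":-0.1,"tz":0,"fingers":2},{"rx":0,"ry":0,"rz":0,"tx":0,"ty":0,"tz":0,"fingers":1.5},{"rx":0,"ry":0,"rz":0,"tx":0,"ty":0,"tz":0,"fingers":1.5},{"rx":0,"ry":0,"rz":0,"tx":0,"ty":0,"tz":0,"fingers":1.5}], force=40)

```text
clock: 4.3
ee_pos: [0.5546, 0.1942, 0.2102]
eef_rot: [-0.001, 0.625, 0.781, -0.003]
wrist_force: [-0.7, -0.7, -0.0]
grip_width: 0.292
```

```bash
python3 -c "
from h import *
st()"
```

```text
t 4.3 p [0.5546 0.1942 0.2102] F [-0.7 -0.7 -0. ] w 27.5
R [[-0.219, 0.976, -0.006], [0.976, 0.219, -0.003], [-0.001, -0.006, -1.0]]
```

>>> play_rows(moves=[{"rx":0,"ry":0,"rz":0,"tx":0,"ty":0,"tz":-0.4,"fingers":1.5},{"rx":0,"ry":0,"rz":0,"tx":0,"ty":0,"tz":-0.4,"fingers":1.5},{"rx":0,"ry":0,"rz":0,"tx":0,"ty":0,"tz":-0.4,"fingers":1.5},{"rx":0,"ry":0,"rz":0,"tx":0,"ty":0,"tz":-0.4,"fingers":1.5},{"rx":0,"ry":0,"rz":0,"tx":0,"ty":0,"tz":-0.4,"fingers":1.5},{"rx":0,"ry":0,"rz":0,"tx":0,"ty":0,"tz":-0.4,"fingers":1.5},{"rx":0,"ry":0,"rz":0,"tx":0,"ty":0,"tz":-0.4,"fingers":1.5},{"rx":0,"ry":0,"rz":0,"tx":0,"ty":0,"tz":-0.4,"fingers":1.5}], force=40)

```text
clock: 5.1
ee_pos: [0.5545, 0.1942, 0.2306]
eef_rot: [-0.002, 0.625, 0.78, -0.003]
wrist_force: [1.1, 0.9, -6.9]
grip_width: 0.297
```

```bash
python3 -c "
from h import *
st()"
```

```text
t 5.1 p [0.5545 0.1942 0.2306] F [ 1.1  0.9 -6.9] w 27.9
R [[-0.218, 0.976, -0.007], [0.976, 0.218, -0.001], [0.001, -0.007, -1.0]]
```

>>> play_rows(moves=[{"rx":0,"ry":0,"rz":0,"tx":0,"ty":0,"tz":-0.4,"fingers":1.5},{"rx":0,"ry":0,"rz":0,"tx":0,"ty":0,"tz":-0.4,"fingers":1.5},{"rx":0,"ry":0,"rz":0,"tx":0,"ty":0,"tz":-0.4,"fingers":1.5},{"rx":0,"ry":0,"rz":0,"tx":0,"ty":0,"tz":-0.4,"fingers":1.5},{"rx":0,"ry":0,"rz":0,"tx":0,"ty":0,"tz":-0.4,"fingers":1.5}], force=40)

```text
clock: 5.6
ee_pos: [0.5545, 0.1942, 0.2478]
eef_rot: [-0.003, 0.625, 0.78, -0.003]
wrist_force: [4.7, 1.2, -7.3]
grip_width: 0.3
```

```bash
python3 - <<'E'
from h import *
st(); c=cap("side"); save(c,"s2"); W=cloud(c); Z=W[...,2]; p=c["pixels"].astype(int)
c0=dict(np.load("pics/side.npz")); W0=cloud(c0)
cv2.imwrite("pics/s2c.png",cv2.resize(np.hstack([c0["pixels"][220:360,230:350],c["pixels"][220:360,230:350]])[:,:,::-1],None,fx=3,fy=3,interpolation=cv2.INTER_NEAREST))
E
```

```text
t 5.6 p [0.5545 0.1942 0.2478] F [ 4.7  1.2 -7.3] w 28.2
R [[-0.218, 0.976, -0.007], [0.976, 0.218, -0.001], [0.001, -0.007, -1.0]]
```

View pics/s2c.png

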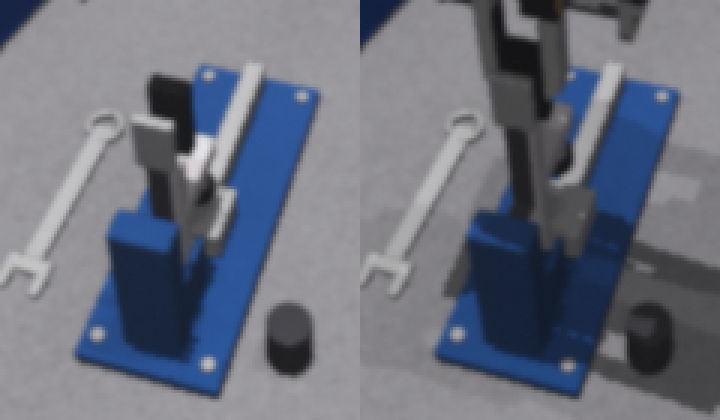

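Compared with the start view on the left, the head in the right view has risen about 37 mm and the paddle is untouched. I'll set it down on the pawl and let go.

>>> play_rows(moves=[{"rx":0,"ry":0,"rz":0,"tx":0,"ty":0,"tz":0.3,"fingers":1.5},{"rx":0,"ry":0,"rz":0,"tx":0,"ty":0,"tz":0.3,"fingers":1.5},{"rx":0,"ry":0,"rz":0,"tx":0,"ty":0,"tz":0.2,"fingers":1.5},{"rx":0,"ry":0,"rz":0,"tx":0,"ty":0,"tz":0,"fingers":6},{"rx":0,"ry":0,"rz":0,"tx":0,"ty":0,"tz":0,"fingers":6},{"rx":0,"ry":0,"rz":0,"tx":0,"ty":0,"tz":0,"fingers":6},{"rx":0,"ry":0,"rz":0,"tx":0,"ty":0,"tz":0,"fingers":6}], force=40)

```text
clock: 6.35
ee_pos: [0.5543, 0.1941, 0.2458]
eef_rot: [-0.002, 0.625, 0.78, -0.003]
wrist_force: [0.8, 0.4, -0.1]
grip_width: 0.6
```

```bash
python3 -c "
from h import *
st()"
```

```text
t 6.35 p [0.5543 0.1941 0.2458] F [ 0.8  0.4 -0.1] w 56.4
R [[-0.218, 0.976, -0.007], [0.976, 0.218, -0.001], [0.0, -0.007, -1.0]]
```

>>> play_rows(moves=[{"rx":0,"ry":0,"rz":0,"tx":0,"ty":0,"tz":-2,"fingers":6},{"rx":0,"ry":0,"rz":0,"tx":0,"ty":0,"tz":-4,"fingers":7},{"rx":0,"ry":0,"rz":0,"tx":0,"ty":0,"tz":-4,"fingers":7},{"rx":0,"ry":0,"rz":0,"tx":-3,"ty":0,"tz":-1.5,"fingers":7},{"rx":0,"ry":0,"rz":0,"tx":0,"ty":0,"tz":0,"fingers":7}])

```text
clock: 6.85
ee_pos: [0.5609, 0.1646, 0.3659]
eef_rot: [-0.003, 0.625, 0.781, -0.004]
wrist_force: [-0.1, 0.5, -0.4]
grip_width: 0.746
```

```bash
python3 - <<'E'
from h import *
st(); c=cap("wrist"); save(c,"w2"); np.savez("pics/w2",**c); W=cloud(c); p=c["pixels"].astype(int); Z=W[...,2]
o=np.array([.5639,.1633]);a=np.radians(12.6);ex=np.array([np.cos(a),np.sin(a)]);ey=np.array([-ex[1],ex[0]])
q=W[...,:2]-o; X,Y=q@ex,q@ey
k=(abs(X)<.03)&(Y>0)&(Y<.08)&(Z>.2); print("top z",np.percentile(Z[k],[50,90,98]).round(4), "y",np.percentile(Y[k],[1,50,99]).round(4),"x",np.percentile(X[k],[1,50,99]).round(4))
k=(abs(X)<.03)&(Y<-.01)&(Y>-.14)&(Z>.03)&(Z<.05); print("restbar z",np.median(Z[k]),"x vs y",[(round(y,2),round(float((X[k&(abs(Y-y)<.01)].min()+X[k&(abs(Y-y)<.01)].max())/2),4)) for y in(-.05,-.08,-.12) if (k&(abs(Y-y)<.01)).any()])
plan([.522,-.28,.20],np.radians(89),12)
E
```

```text
t 6.85 p [0.5609 0.1646 0.3659] F [-0.1  0.5 -0.4] w 70.1
R [[-0.219, 0.976, -0.009], [0.976, 0.219, -0.002], [-0.0, -0.01, -1.0]]
top z [0.4574 0.4589 0.4594] y [0.0247 0.0297 0.0656] x [-0.0293 -0.0004  0.0293]
restbar z 0.03967984697565635 x vs y [(-0.05, -0.0006), (-0.08, -0.0005), (-0.12, -0.0011)]
total d(cm) [ -3.84 -44.59 -16.52] rv [-0.011  0.     0.24 ]
0 t [-3.56 -1.12  1.38] r [-0.001  0.     0.02 ]
1 t [-3.58 -1.05  1.38] r [-0.001  0.     0.02 ]
2 t [-3.6  -0.98  1.38] r [-0.001  0.     0.02 ]
3 t [-3.62 -0.9   1.38] r [-0.001  0.     0.02 ]
4 t [-3.63 -0.83  1.38] r [-0.001  0.     0.02 ]
5 t [-3.65 -0.76  1.38] r [-0.001  0.     0.02 ]
6 t [-3.66 -0.69  1.38] r [-0.001  0.     0.02 ]
7 t [-3.68 -0.62  1.38] r [-0.001  0.     0.02 ]
8 t [-3.69 -0.55  1.38] r [-0.001  0.     0.02 ]
9 t [-3.7  -0.47  1.38] r [-0.001  0.     0.02 ]
10 t [-3.71 -0.4   1.38] r [-0.001  0.     0.02 ]
11 t [-3.72 -0.33  1.38] r [-0.001  0.     0.02 ]
```

>>> play_rows(moves=[{"rx":-0.001,"ry":0,"rz":0.02,"tx":-3.6,"ty":-1.1,"tz":0,"fingers":6},{"rx":-0.001,"ry":0,"rz":0.02,"tx":-3.6,"ty":-1.1,"tz":0,"fingers":6},{"rx":-0.001,"ry":0,"rz":0.02,"tx":-3.6,"ty":-1.0,"tz":0,"fingers":6},{"rx":-0.001,"ry":0,"rz":0.02,"tx":-3.6,"ty":-0.9,"tz":1.5,"fingers":6},{"rx":-0.001,"ry":0,"rz":0.02,"tx":-3.6,"ty":-0.8,"tz":1.5,"fingers":6},{"rx":-0.001,"ry":0,"rz":0.02,"tx":-3.6,"ty":-0.8,"tz":1.5,"fingers":6},{"rx":-0.001,"ry":0,"rz":0.02,"tx":-3.6,"ty":-0.7,"tz":2,"fingers":6},{"rx":-0.001,"ry":0,"rz":0.02,"tx":-3.7,"ty":-0.6,"tz":2,"fingers":6}])

```text
clock: 7.7
ee_pos: [0.5319, -0.1308, 0.2731]
eef_rot: [-0.004, 0.683, 0.731, -0.0]
wrist_force: [1.1, -0.1, 0.8]
grip_width: 0.636
```

>>> play_rows(moves=[{"rx":0,"ry":0,"rz":0.02,"tx":-3.7,"ty":-0.5,"tz":2,"fingers":6},{"rx":0,"ry":0,"rz":0.02,"tx":-3.7,"ty":-0.5,"tz":2,"fingers":6},{"rx":0,"ry":0,"rz":0.02,"tx":-3.7,"ty":-0.4,"tz":2,"fingers":6},{"rx":0,"ry":0,"rz":0.02,"tx":-2.5,"ty":-0.3,"tz":1.5,"fingers":6},{"rx":0,"ry":0,"rz":0,"tx":0,"ty":0,"tz":0,"fingers":6}])

```text
clock: 8.2
ee_pos: [0.5147, -0.2693, 0.1851]
eef_rot: [-0.012, 0.713, 0.701, -0.001]
wrist_force: [-0.1, 1.0, -0.1]
grip_width: 0.641
```

```bash
python3 - <<'E'
from h import *
w=dict(np.load("pics/w2.npz")); W=cloud(w); Z=W[...,2]
o=np.array([.5639,.1633]);a=np.radians(12.6);ex=np.array([np.cos(a),np.sin(a)]);ey=np.array([-ex[1],ex[0]])
q=W[...,:2]-o; X,Y=q@ex,q@ey
k=(abs(X)<.03)&(Y>0)&(Y<.08)&(Z>.22)&(Z<.3); print("head top z",np.percentile(Z[k],[50,90,98]).round(4), "y",np.percentile(Y[k],[1,50,99]).round(4),"x",np.percentile(X[k],[1,99]).round(4))
st(); c=cap("wrist"); save(c,"w3"); W=cloud(c); Z=W[...,2]; p=c["pixels"].astype(int)
m=((p.min(-1)>100)&(Z>.012)&(Z<.027)&(abs(W[...,0]-.522)<.05)&(abs(W[...,1]+.26)<.13)).astype(np.uint8)
n,l,s,_=cv2.connectedComponentsWithStats(m); i=1+s[1:,4].argmax(); mm=l==i
P=np.array([ray(c,u,v,.020)[:2] for v,u in np.argwhere(mm)]); r=cv2.minAreaRect((P*1000).astype(np.float32)); print(s[i],r,np.median(Z[mm]))
C=np.array(r[0])/1000; 
# bar axis from mid part
y=P[:,1]-C[1]; b=abs(y)<.05
sl=[(yy,(P[abs(y-yy)<.004][:,0].min()+P[abs(y-yy)<.004][:,0].max())/2) for yy in np.linspace(-.05,.05,11)]
f=np.polyfit(*zip(*sl),1); print("bar x=",f, "axis deg",90-np.degrees(np.arctan(f[0])),"y ext",P[:,1].min(),P[:,1].max())
E
```

```text
head top z [0.2526 0.2538 0.2545] y [0.0242 0.0375 0.0657] x [-0.0148  0.0123]
t 8.2 p [ 0.5147 -0.2693  0.1851] F [-0.1  1.  -0.1] w 60.3
R [[0.018, 1.0, -0.018], [1.0, -0.018, 0.015], [0.015, -0.018, -1.0]]
[ 320  110   36  169 4017] ((520.5328369140625, -276.01080322265625), (36.20277404785156, 170.02896118164062), 0.15458209812641144) 0.01942083687513746
bar x= [0.02021704 0.52250462] axis deg 88.84180666092064 y ext -0.36101279109402257 -0.1910045850131266
```

View pics/w3.png

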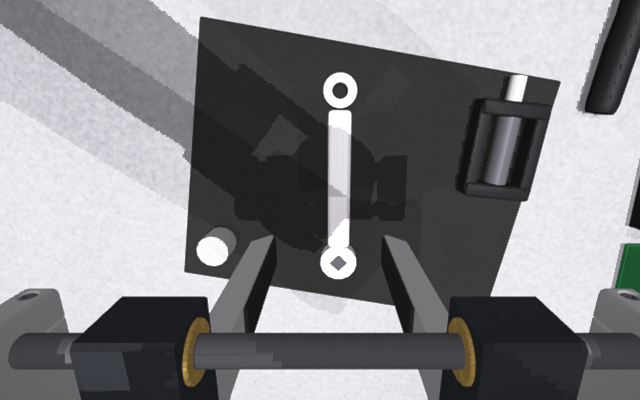

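The crank's eye ring is at about (341,90) and its spindle disc at (338,263). The cone is at (213,248) and the pedal at (503,150), both clear. I'll compute the eye and grasp point.

```bash
python3 - <<'E'
from h import *
c=cap("wrist"); p=c["pixels"]; g=p.min(-1)
# eye hole: dark hole inside bright ring; spindle disc
sub=(g[65:115,315:367]<100).astype(np.uint8)
n,l,s,ce=cv2.connectedComponentsWithStats(sub)
for i in range(1,n):
    if 40<s[i,4]<600: print("hole",s[i],ce[i]+[315,65]); h=ce[i]+[315,65]
r=(g[60:108,310:372]>=100).astype(np.uint8); cn=max(cv2.findContours(r,cv2.RETR_EXTERNAL,cv2.CHAIN_APPROX_NONE)[0],key=len); (e,rad)=cv2.minEnclosingCircle(cn); print("ring",np.array(e)+[310,60],rad)
E1=ray(c,e[0]+310,e[1]+60,.020); print("eye top",E1)
S=ray(c,338,263,.020); print("spindle",S,np.hypot(*(E1-S)[:2]),"deg",np.degrees(np.arctan2(*(E1-S)[:2][::-1])))
u=(E1-S)/np.linalg.norm(E1-S); G=E1-u*.105; print("grasp",G)
plan([G[0],G[1],.10],np.arctan2(u[1],u[0]),4)
E
```

```text
hole [ 17  19  15  16 182] [339.22527473  91.57142857]
ring [339.134552   90.9219265] 18.018848419189453
eye top [ 0.52467308 -0.17335747  0.02      ]
spindle [ 0.52213766 -0.34327659  0.02      ] 0.16993803345949335 deg 89.14513098147779
grasp [ 0.52310651 -0.27834578  0.02      ]
total d(cm) [ 0.7  -1.06 -8.75] rv [-0.015 -0.013  0.   ]
0 t [-0.29  0.21  2.18] r [-0.004 -0.003  0.   ]
1 t [-0.29  0.2   2.18] r [-0.004 -0.003  0.   ]
2 t [-0.28  0.2   2.19] r [-0.004 -0.003  0.   ]
3 t [-0.27  0.19  2.19] r [-0.004 -0.003  0.   ]
```

>>> play_rows(moves=[{"rx":-0.008,"ry":-0.007,"rz":0,"tx":-0.6,"ty":0.5,"tz":2.0,"fingers":5},{"rx":-0.008,"ry":-0.007,"rz":0,"tx":-0.5,"ty":0.3,"tz":2.5,"fingers":5},{"rx":0,"ry":0,"rz":0,"tx":0,"ty":0,"tz":3,"fingers":5},{"rx":0,"ry":0,"rz":0,"tx":0,"ty":0,"tz":3,"fingers":5},{"rx":0,"ry":0,"rz":0,"tx":0,"ty":0,"tz":1.5,"fingers":5},{"rx":0,"ry":0,"rz":0,"tx":0,"ty":0,"tz":0,"fingers":5}])

```text
clock: 8.9
ee_pos: [0.5315, -0.2716, 0.0719]
eef_rot: [0.007, 0.708, 0.706, 0.002]
wrist_force: [0.2, -0.0, 0.1]
grip_width: 0.532
```

```bash
python3 -c "
from h import *
st();plan([.5231,-.2783,.029],np.radians(89.15),2)"
```

```text
t 8.9 p [ 0.5315 -0.2716  0.0719] F [ 0.2 -0.   0.1] w 50.0
R [[0.003, 1.0, 0.013], [1.0, -0.003, -0.007], [-0.007, 0.013, -1.0]]
total d(cm) [-0.84 -0.67 -4.29] rv [0.013 0.007 0.012]
0 t [-0.32 -0.45  2.14] r [0.007 0.003 0.006]
1 t [-0.33 -0.43  2.15] r [0.007 0.003 0.006]
```

>>> play_rows(moves=[{"rx":0.007,"ry":0.004,"rz":0.006,"tx":-0.7,"ty":-0.9,"tz":1,"fingers":5},{"rx":0.006,"ry":0.003,"rz":0.006,"tx":0,"ty":0,"tz":1,"fingers":5},{"rx":0,"ry":0,"rz":0,"tx":0,"ty":0,"tz":1,"fingers":5},{"rx":0,"ry":0,"rz":0,"tx":0,"ty":0,"tz":0,"fingers":5}])

```text
clock: 9.3
ee_pos: [0.5248, -0.2799, 0.0443]
eef_rot: [0.003, 0.712, 0.702, 0.001]
wrist_force: [0.5, 0.5, -0.4]
grip_width: 0.529
```

```bash
python3 -c "
from h import *
st();plan([.5231,-.2783,.029],np.radians(89.15),2)"
```

```text
t 9.3 p [ 0.5248 -0.2799  0.0443] F [ 0.5  0.5 -0.4] w 49.8
R [[0.014, 1.0, 0.005], [1.0, -0.014, -0.004], [-0.003, 0.005, -1.0]]
total d(cm) [-0.17  0.16 -1.53] rv [0.005 0.003 0.001]
0 t [ 0.08 -0.09  0.76] r [0.002 0.002 0.001]
1 t [ 0.08 -0.09  0.76] r [0.002 0.002 0.001]
```

>>> play_rows(moves=[{"rx":0.004,"ry":0.003,"rz":0,"tx":0.1,"ty":-0.2,"tz":0.8,"fingers":5},{"rx":0,"ry":0,"rz":0,"tx":0,"ty":0,"tz":0.8,"fingers":4},{"rx":0,"ry":0,"rz":0,"tx":0,"ty":0,"tz":0,"fingers":1.5},{"rx":0,"ry":0,"rz":0,"tx":0,"ty":0,"tz":0,"fingers":1.5},{"rx":0,"ry":0,"rz":0,"tx":0,"ty":0,"tz":0,"fingers":1.5},{"rx":0,"ry":0,"rz":0,"tx":0,"ty":0,"tz":0,"fingers":1.5},{"rx":0,"ry":0,"rz":0,"tx":0,"ty":0,"tz":0,"fingers":1.5}], force=45)

```text
clock: 10.0
ee_pos: [0.5231, -0.2794, 0.0275]
eef_rot: [0.001, 0.712, 0.702, 0.0]
wrist_force: [0.9, -0.2, -1.3]
grip_width: 0.228
```

```bash
python3 -c "
from h import *
st()"
```

```text
t 10.0 p [ 0.5231 -0.2794  0.0275] F [ 0.9 -0.2 -1.3] w 21.4
R [[0.014, 1.0, 0.001], [1.0, -0.014, -0.001], [-0.001, 0.001, -1.0]]
```

>>> play_rows(moves=[{"rx":0,"ry":0,"rz":0,"tx":0,"ty":0,"tz":-1,"fingers":1.5},{"rx":0,"ry":0,"rz":0,"tx":0,"ty":0,"tz":-2,"fingers":1.5},{"rx":0,"ry":0,"rz":0,"tx":0,"ty":0,"tz":-3,"fingers":1.5},{"rx":0,"ry":0,"rz":0,"tx":0,"ty":0,"tz":-3,"fingers":1.5},{"rx":0,"ry":0,"rz":0,"tx":0,"ty":0,"tz":-1,"fingers":1.5}])

```text
clock: 10.5
ee_pos: [0.5214, -0.2779, 0.1303]
eef_rot: [-0.002, 0.712, 0.702, -0.0]
wrist_force: [-0.4, -1.0, -1.1]
grip_width: 0.229
```

```bash
python3 - <<'E'
from h import *
c=dict(np.load("pics/w2.npz")); W=cloud(c); Z=W[...,2]; p=c["pixels"].astype(int)
o=np.array([.5639,.1633]);a=np.radians(12.6);ex=np.array([np.cos(a),np.sin(a)]);ey=np.array([-ex[1],ex[0]])
q=W[...,:2]-o; X,Y=q@ex,q@ey
k=(abs(Z-.040)<.005)&(abs(X)<.035)&(Y>-.16)&(Y<.06)
for y in np.arange(-.155,.03,.0) if 0 else (-.152,-.15,-.148,-.14,-.10,-.05,-.03,-.026,-.024,-.022,-.020,-.015,-.01,0,.01,.02):
    kk=k&(abs(Y-y)<.0012); print(y,kk.sum(),(X[kk].min().round(4),X[kk].max().round(4)) if kk.any() else "")
blue=(p[...,2]>p[...,0]*1.6)&(p[...,2]>p[...,1]*1.25)
m=blue&(abs(Z-.012)<.006)&(abs(X)<.07)&(Y>-.18)&(Y<.14); print("plate X",np.percentile(X[m],[.5,99.5]),"Y",np.percentile(Y[m],[.2,99.8]))
m=blue&(abs(Z-.152)<.006)&(abs(X)<.04); print("col",np.percentile(X[m],[1,99]),np.percentile(Y[m],[1,99]))
st()
plan([*(o-.176*ey),.14],np.radians(102.6),8)
E
```

```text
-0.152 1 (np.float64(-0.005), np.float64(-0.005))
-0.15 14 (np.float64(-0.0081), np.float64(0.0059))
-0.148 18 (np.float64(-0.0081), np.float64(0.0059))
-0.14 12 (np.float64(-0.0081), np.float64(0.0058))
-0.1 19 (np.float64(-0.0081), np.float64(0.0056))
-0.05 21 (np.float64(-0.008), np.float64(0.0067))
-0.03 0 
-0.026 8 (np.float64(-0.0211), np.float64(0.0196))
-0.024 14 (np.float64(-0.0225), np.float64(0.0211))
-0.022 3 (np.float64(-0.024), np.float64(0.0209))
-0.02 0 
-0.015 0 
-0.01 0 
0 0 
0.01 4 (np.float64(-0.0237), np.float64(0.0205))
0.02 10 (np.float64(-0.0238), np.float64(0.0204))
plate X [-0.05524724  0.05300923] Y [-0.15912914  0.12198956]
col [-0.02289676  0.01987418] [0.08368805 0.1055685 ]
t 10.5 p [ 0.5214 -0.2779  0.1303] F [-0.4 -1.  -1.1] w 21.5
R [[0.014, 1.0, -0.003], [1.0, -0.014, 0.003], [0.003, -0.003, -1.0]]
total d(cm) [ 8.09 26.94  0.97] rv [-0.003 -0.003 -0.234]
0 t [ 3.38  0.96 -0.12] r [-0.    -0.    -0.029]
1 t [ 3.35  1.06 -0.12] r [-0.    -0.    -0.029]
2 t [ 3.32  1.16 -0.12] r [-0.    -0.    -0.029]
3 t [ 3.28  1.26 -0.12] r [-0.    -0.    -0.029]
4 t [ 3.25  1.35 -0.12] r [-0.    -0.    -0.029]
5 t [ 3.21  1.45 -0.12] r [-0.    -0.    -0.029]
6 t [ 3.16  1.54 -0.12] r [-0.    -0.    -0.029]
7 t [ 3.11  1.63 -0.12] r [-0.    -0.    -0.029]
```

>>> play_rows(moves=[{"rx":0,"ry":0,"rz":-0.029,"tx":3.4,"ty":0.9,"tz":-0.1,"fingers":1.5},{"rx":0,"ry":0,"rz":-0.029,"tx":3.4,"ty":1.0,"tz":-0.1,"fingers":1.5},{"rx":0,"ry":0,"rz":-0.029,"tx":3.3,"ty":1.1,"tz":0,"fingers":1.5},{"rx":0,"ry":0,"rz":-0.029,"tx":3.3,"ty":1.2,"tz":0,"fingers":1.5},{"rx":0,"ry":0,"rz":-0.029,"tx":3.2,"ty":1.3,"tz":0,"fingers":1.5},{"rx":0,"ry":0,"rz":-0.029,"tx":3.2,"ty":1.4,"tz":0,"fingers":1.5},{"rx":0,"ry":0,"rz":-0.029,"tx":2.8,"ty":1.4,"tz":0,"fingers":1.5},{"rx":0,"ry":0,"rz":-0.029,"tx":2.0,"ty":1.2,"tz":0,"fingers":1.5}])

```text
clock: 11.3
ee_pos: [0.5971, -0.0182, 0.1334]
eef_rot: [-0.0, 0.625, 0.781, -0.0]
wrist_force: [0.2, 0.6, -2.2]
grip_width: 0.231
```

```bash
python3 -c "
from h import *
st();plan([.6015,-.0105,.0785],np.radians(102.6),3)"
```

```text
t 11.3 p [ 0.5971 -0.0182  0.1334] F [ 0.2  0.6 -2.2] w 21.7
R [[-0.219, 0.976, -0.001], [0.976, 0.219, -0.001], [-0.0, -0.001, -1.0]]
total d(cm) [ 0.44  0.77 -5.49] rv [-0.001  0.     0.   ]
0 t [0.22 0.2  1.83] r [-0.  0.  0.]
1 t [0.22 0.2  1.83] r [-0.  0.  0.]
2 t [0.22 0.2  1.83] r [-0.  0.  0.]
```

>>> play_rows(moves=[{"rx":0,"ry":0,"rz":0,"tx":0.2,"ty":0.6,"tz":2,"fingers":1.5},{"rx":0,"ry":0,"rz":0,"tx":0,"ty":0,"tz":2,"fingers":1.5},{"rx":0,"ry":0,"rz":0,"tx":0,"ty":0,"tz":1.2,"fingers":1.5},{"rx":0,"ry":0,"rz":0,"tx":0,"ty":0,"tz":0,"fingers":1.5}])

```text
clock: 11.7
ee_pos: [0.6025, -0.0104, 0.0788]
eef_rot: [-0.001, 0.623, 0.783, -0.0]
wrist_force: [0.4, 0.1, -2.9]
grip_width: 0.231
```

```bash
python3 - <<'E'
from h import *
st(); c=cap("wrist"); save(c,"w4"); np.savez("pics/w4",**c); W=cloud(c); Z=W[...,2]; p=c["pixels"].astype(int)
A=q2R(robot.get_obs()["eef_rot"]); t=np.array(robot.get_obs()["ee_pos"])
T=(W-t)@A # tool coords
k=(abs(T[...,1])<.02)&(T[...,0]>.02)&(T[...,0]<.13)&(T[...,2]>-.01)&(T[...,2]<.02)
for x in (.03,.05,.07,.085,.095,.1,.11,.119): 
    kk=k&(abs(T[...,0]-x)<.003); print(x,kk.sum(),(T[kk][:,1].min().round(4),T[kk][:,1].max().round(4),"toolz",np.median(T[kk][:,2]).round(4),"Z",np.median(Z[kk]).round(4)) if kk.any() else "")
print("xmax",T[k][:,0].max())
E
```

```text
t 11.7 p [ 0.6025 -0.0104  0.0788] F [ 0.4  0.1 -2.9] w 21.7
R [[-0.225, 0.974, -0.001], [0.974, 0.225, 0.0], [0.0, -0.001, -1.0]]
0.03 468 (np.float64(-0.01), np.float64(0.0113), 'toolz', np.float64(0.009), 'Z', np.float64(0.0707))
0.05 528 (np.float64(-0.0102), np.float64(0.0115), 'toolz', np.float64(0.009), 'Z', np.float64(0.0707))
0.07 582 (np.float64(-0.0104), np.float64(0.0116), 'toolz', np.float64(0.009), 'Z', np.float64(0.0707))
0.085 575 (np.float64(-0.0101), np.float64(0.0113), 'toolz', np.float64(0.0093), 'Z', np.float64(0.0704))
0.095 655 (np.float64(-0.0123), np.float64(0.0131), 'toolz', np.float64(0.0089), 'Z', np.float64(0.0708))
0.1 621 (np.float64(-0.014), np.float64(0.015), 'toolz', np.float64(0.0088), 'Z', np.float64(0.0709))
0.11 718 (np.float64(-0.0143), np.float64(0.0156), 'toolz', np.float64(0.009), 'Z', np.float64(0.0707))
0.119 418 (np.float64(-0.0097), np.float64(0.0109), 'toolz', np.float64(0.0089), 'Z', np.float64(0.0708))
xmax 0.12090267627828206
```

View pics/w4.png

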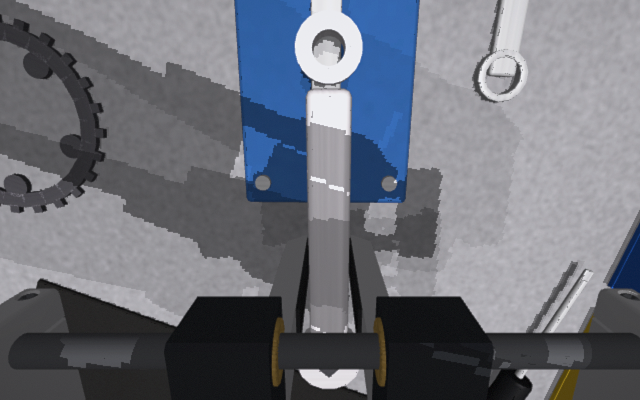

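The crank is level in the jaws, with its eye at about (328,47), and lined up with the rest bar. The plate's front corners are at about (247,203) and (405,203). I'll use the plate edges in this same view to check where the pin lies relative to the tool.

```bash
python3 - <<'E'
from h import *
c=dict(np.load("pics/w4.npz")); p=c["pixels"].astype(int)
blue=(p[...,2]>p[...,0]*1.6)&(p[...,2]>p[...,1]*1.25); blue[:,450:]=0
L=[];Rr=[]
for v in range(20,190,5):
    us=np.flatnonzero(blue[v]); L.append(ray(c,us[0],v,.012)[:2]); Rr.append(ray(c,us[-1]+1,v,.012)[:2])
F=[]
for u in list(range(260,300,5))+list(range(360,395,5)):
    vs=np.flatnonzero(blue[:215,u]); F.append(ray(c,u,vs[-1]+1,.012)[:2])
def line(P):
    P=np.array(P); vx,vy,x,y=cv2.fitLine(P.astype(np.float32),cv2.DIST_HUBER,0,.001,.001).ravel(); return np.array([x,y]),np.array([vx,vy])
l,r,f=line(L),line(Rr),line(F)
dirs=[(l[1]*np.sign(l[1][1])),(r[1]*np.sign(r[1][1]))]; print("dirs deg",[np.degrees(np.arctan2(d[1],d[0])) for d in dirs],np.degrees(np.arctan2(*f[1][::-1])))
ey=dirs[0]+dirs[1]; ey/=np.linalg.norm(ey); ex=np.array([ey[1],-ey[0]])
print("width",(r[0]-l[0])@ex)
mid=(l[0]@ex+r[0]@ex)/2; yf=f[0]@ey
o=ex*mid+ey*(yf+.160); print("pin",o,"left+55",l[0]@ex+.055-mid)
# eye hole
print("eye",ray(c,328,47,.0708))
E
```

```text
dirs deg [np.float32(102.63314), np.float32(102.72921)] 12.544214
width 0.10800241
pin [0.5631442  0.16150166] left+55 0.000998795
eye [0.57959753 0.09269148 0.0708    ]
```

>>> play_rows(moves=[{"rx":0,"ry":0,"rz":0,"tx":1.5,"ty":0,"tz":0,"fingers":1.5},{"rx":0,"ry":0,"rz":0,"tx":1.5,"ty":0,"tz":0,"fingers":1.5},{"rx":0,"ry":0,"rz":0,"tx":1.5,"ty":0,"tz":0,"fingers":1.5},{"rx":0,"ry":0,"rz":0,"tx":1.2,"ty":0,"tz":0,"fingers":1.5},{"rx":0,"ry":0,"rz":0,"tx":0.8,"ty":0,"tz":0,"fingers":1.5},{"rx":0,"ry":0,"rz":0,"tx":0,"ty":0,"tz":0,"fingers":1.5}])

```text
clock: 12.35
ee_pos: [0.5887, 0.0585, 0.0834]
eef_rot: [0.002, 0.623, 0.783, 0.002]
wrist_force: [-0.9, 0.0, -1.8]
grip_width: 0.232
```

```bash
cat > e.py <<'E'
from h import *
o=robot.get_obs(); A=q2R(o["eef_rot"]); t=np.array(o["ee_pos"]); st()
eye=t+A@[.1057,.0006,.0248]; print("eye under",eye.round(4),"shift tool cm",(A.T@(np.array([.5631,.1613,eye[2]])-eye)*100).round(2))
E
python3 e.py
```

```text
t 12.35 p [0.5887 0.0585 0.0834] F [-0.9  0.  -1.8] w 21.8
R [[-0.225, 0.974, 0.006], [0.974, 0.225, -0.0], [-0.002, 0.005, -1.0]]
eye under [0.5657 0.1616 0.0585] shift tool cm [ 0.03 -0.26 -0.  ]
```

>>> play_rows(moves=[{"rx":0.005,"ry":0.002,"rz":0,"tx":0,"ty":-0.25,"tz":0.3,"fingers":1.5},{"rx":0,"ry":0,"rz":0,"tx":0,"ty":0,"tz":0,"fingers":1.5}])

```text
clock: 12.55
ee_pos: [0.5862, 0.0581, 0.0805]
eef_rot: [0.0, 0.622, 0.783, 0.0]
wrist_force: [-0.4, -0.8, -1.5]
grip_width: 0.228
```

```bash
python3 e.py
```

```text
t 12.55 p [0.5862 0.0581 0.0805] F [-0.4 -0.8 -1.5] w 21.5
R [[-0.225, 0.974, 0.0], [0.974, 0.225, 0.0], [-0.0, 0.0, -1.0]]
eye under [0.563  0.1613 0.0557] shift tool cm [0.   0.01 0.  ]
```

>>> play_rows(moves=[{"rx":0,"ry":0,"rz":0,"tx":0,"ty":0,"tz":0.4,"fingers":1.5},{"rx":0,"ry":0,"rz":0,"tx":0,"ty":0,"tz":0.4,"fingers":1.5},{"rx":0,"ry":0,"rz":0,"tx":0,"ty":0,"tz":0.3,"fingers":1.5}])

```text
clock: 12.85
ee_pos: [0.5868, 0.0569, 0.0688]
eef_rot: [0.0, 0.623, 0.782, 0.0]
wrist_force: [-0.4, -1.1, -1.4]
grip_width: 0.233
```

```bash
python3 e.py
```

```text
t 12.85 p [0.5868 0.0569 0.0688] F [-0.4 -1.1 -1.4] w 21.9
R [[-0.224, 0.975, 0.001], [0.975, 0.224, -0.0], [-0.0, 0.001, -1.0]]
eye under [0.5637 0.16   0.044 ] shift tool cm [ 0.14 -0.03 -0.  ]
```

>>> play_rows(moves=[{"rx":0,"ry":0,"rz":0,"tx":0.1,"ty":0,"tz":0.2,"fingers":1.5},{"rx":0,"ry":0,"rz":0,"tx":0,"ty":0,"tz":0.2,"fingers":1.5},{"rx":0,"ry":0,"rz":0,"tx":0,"ty":0,"tz":0.1,"fingers":1.5},{"rx":0,"ry":0,"rz":0,"tx":0,"ty":0,"tz":0,"fingers":1.5}])

```text
clock: 13.25
ee_pos: [0.5866, 0.0575, 0.0636]
eef_rot: [-0.0, 0.623, 0.782, -0.0]
wrist_force: [0.2, -0.0, -2.2]
grip_width: 0.233
```

```bash
python3 e.py
```

```text
t 13.25 p [0.5866 0.0575 0.0636] F [ 0.2 -0.  -2.2] w 21.9
R [[-0.223, 0.975, -0.0], [0.975, 0.223, -0.0], [-0.0, -0.0, -1.0]]
eye under [0.5636 0.1606 0.0388] shift tool cm [ 0.08 -0.03  0.  ]
```

>>> play_rows(moves=[{"rx":0,"ry":0,"rz":0,"tx":0,"ty":0,"tz":0.1,"fingers":1.5},{"rx":0,"ry":0,"rz":0,"tx":0,"ty":0,"tz":0.1,"fingers":1.5}])

```text
clock: 13.45
ee_pos: [0.5868, 0.0575, 0.0634]
eef_rot: [-0.0, 0.623, 0.782, -0.0]
wrist_force: [-4.9, -0.2, 8.4]
grip_width: 0.232
```

```bash
python3 e.py
```

```text
t 13.45 p [0.5868 0.0575 0.0634] F [-4.9 -0.2  8.4] w 21.8
R [[-0.223, 0.975, -0.001], [0.975, 0.223, -0.0], [-0.0, -0.001, -1.0]]
eye under [0.5637 0.1606 0.0386] shift tool cm [ 0.08 -0.05  0.  ]
```

>>> play_rows(moves=[{"rx":0,"ry":0,"rz":0,"tx":0,"ty":0,"tz":0,"fingers":5},{"rx":0,"ry":0,"rz":0,"tx":0,"ty":0,"tz":0,"fingers":5},{"rx":0,"ry":0,"rz":0,"tx":0,"ty":0,"tz":0,"fingers":5},{"rx":0,"ry":0,"rz":0,"tx":0,"ty":0,"tz":-1,"fingers":5},{"rx":0,"ry":0,"rz":0,"tx":0,"ty":0,"tz":-2,"fingers":5},{"rx":0,"ry":0,"rz":0,"tx":-3,"ty":0,"tz":-4,"fingers":5},{"rx":0,"ry":0,"rz":0,"tx":-4,"ty":0,"tz":-4,"fingers":6},{"rx":0,"ry":0,"rz":0,"tx":0,"ty":0,"tz":-4,"fingers":6}])

```text
clock: 14.25
ee_pos: [0.5992, -0.0091, 0.2112]
eef_rot: [-0.005, 0.622, 0.783, -0.003]
wrist_force: [0.2, 0.6, 1.0]
grip_width: 0.635
```

```bash
python3 - <<'E'
from h import *
st(); c=cap("wrist"); save(c,"w5"); W=cloud(c); Z=W[...,2]
s=cap("side"); cv2.imwrite("pics/both5.png",np.hstack([cv2.resize(c["pixels"][0:300,170:490],(400,375)),cv2.resize(s["pixels"][215:365,230:390],(400,375))])[:,:,::-1])
o=np.array([.5631,.1613]);a=np.radians(12.6);ex=np.array([np.cos(a),np.sin(a)]);ey=np.array([-ex[1],ex[0]])
q=W[...,:2]-o; X,Y=q@ex,q@ey
for y in (-.18,-.15,-.12,-.10,-.08,-.06,-.04,-.02):
    k=(abs(Y-y)<.003)&(abs(X)<.025)&(Z>.03)&(Z<.075); print(y,k.sum(),(X[k].min().round(4),X[k].max().round(4),np.median(Z[k]).round(4)) if k.any() else "")
k=(abs(X)<.02)&(Y<-.1)&(Z>.05)&(Z<.06); print("Ymin (expect -.189)",Y[k].min())
E
```

```text
t 14.25 p [ 0.5992 -0.0091  0.2112] F [0.2 0.6 1. ] w 59.7
R [[-0.226, 0.974, -0.012], [0.974, 0.226, 0.001], [0.004, -0.011, -1.0]]
-0.18 202 (np.float64(-0.0145), np.float64(0.019), np.float64(0.0557))
-0.15 152 (np.float64(-0.0089), np.float64(0.0128), np.float64(0.0552))
-0.12 151 (np.float64(-0.009), np.float64(0.0122), np.float64(0.0552))
-0.1 166 (np.float64(-0.009), np.float64(0.0117), np.float64(0.0554))
-0.08 174 (np.float64(-0.0091), np.float64(0.0122), np.float64(0.0553))
-0.06 196 (np.float64(-0.0092), np.float64(0.0117), np.float64(0.0553))
-0.04 199 (np.float64(-0.0092), np.float64(0.0122), np.float64(0.0553))
-0.02 332 (np.float64(-0.0228), np.float64(0.0227), np.float64(0.04))
Ymin (expect -.189) -0.18905051687795757
```

View pics/both5.png

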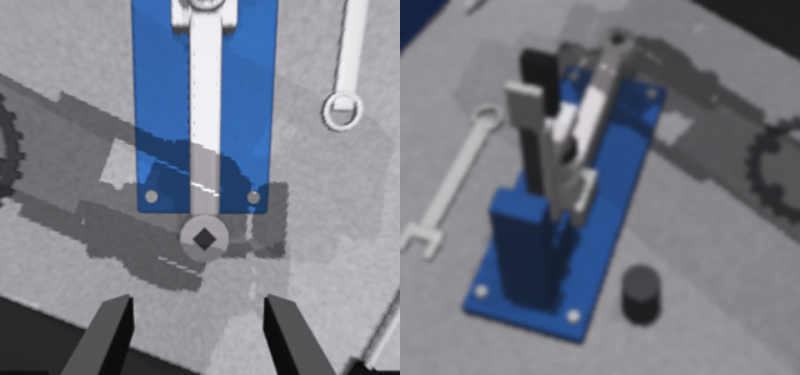

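The left view shows the crank flat along the rest bar with its spindle end at about (205,240). The right view shows the head still raised over the eye. Top z is 0.0553 all along, and the far end is at y -0.189 as expected. Next I'll turn the tool 90° above the grip bar and paddle.

>>> play_rows(moves=[{"rx":0.005,"ry":0.002,"rz":0,"tx":0,"ty":0,"tz":-4,"fingers":7},{"rx":0.005,"ry":0.002,"rz":0,"tx":0,"ty":0,"tz":-4,"fingers":7},{"rx":0,"ry":0,"rz":0.14,"tx":0,"ty":0,"tz":-4,"fingers":7},{"rx":0,"ry":0,"rz":0.14,"tx":0,"ty":0,"tz":-1.5,"fingers":7},{"rx":0,"ry":0,"rz":0.14,"tx":0,"ty":0,"tz":0,"fingers":7},{"rx":0,"ry":0,"rz":0.14,"tx":0,"ty":0,"tz":0,"fingers":7},{"rx":0,"ry":0,"rz":0.14,"tx":0,"ty":0,"tz":0,"fingers":7},{"rx":0,"ry":0,"rz":0.14,"tx":0,"ty":0,"tz":0,"fingers":7}])

```text
clock: 15.15
ee_pos: [0.602, -0.0057, 0.3591]
eef_rot: [-0.003, 0.894, 0.448, -0.003]
wrist_force: [-0.7, -0.1, -0.0]
grip_width: 0.748
```

```bash
python3 -c "
from h import *
st();plan([.5539,.2036,.34],np.radians(12.6),7)"
```

```text
t 15.15 p [ 0.602  -0.0057  0.3591] F [-0.7 -0.1 -0. ] w 70.3
R [[0.598, 0.801, -0.008], [0.801, -0.598, 0.002], [-0.004, -0.008, -1.0]]
total d(cm) [-4.81 20.93 -1.91] rv [-0.006  0.006  0.709]
0 t [ 1.99 -2.34  0.28] r [-0.001  0.001  0.101]
1 t [ 1.74 -2.53  0.28] r [-0.001  0.001  0.101]
2 t [ 1.47 -2.69  0.28] r [-0.001  0.001  0.101]
3 t [ 1.19 -2.83  0.28] r [-0.001  0.001  0.101]
4 t [ 0.9  -2.93  0.28] r [-0.001  0.001  0.101]
5 t [ 0.6  -3.01  0.28] r [-0.001  0.001  0.101]
6 t [ 0.29 -3.05  0.28] r [-0.001  0.001  0.101]
```

>>> play_rows(moves=[{"rx":-0.001,"ry":0.001,"rz":0.101,"tx":2.0,"ty":-2.3,"tz":0.1,"fingers":7},{"rx":-0.001,"ry":0.001,"rz":0.101,"tx":1.7,"ty":-2.5,"tz":0.1,"fingers":7},{"rx":-0.001,"ry":0.001,"rz":0.101,"tx":1.5,"ty":-2.7,"tz":0.1,"fingers":7},{"rx":-0.001,"ry":0.001,"rz":0.101,"tx":1.2,"ty":-2.8,"tz":0.1,"fingers":7},{"rx":-0.001,"ry":0.001,"rz":0.101,"tx":0.9,"ty":-2.9,"tz":0.1,"fingers":7},{"rx":-0.001,"ry":0.001,"rz":0.101,"tx":0.6,"ty":-3.0,"tz":0.1,"fingers":7},{"rx":-0.001,"ry":0.001,"rz":0.101,"tx":0.3,"ty":-3.0,"tz":0.1,"fingers":7},{"rx":0,"ry":0,"rz":0,"tx":0,"ty":0,"tz":0,"fingers":7}])

```text
clock: 15.95
ee_pos: [0.5534, 0.2114, 0.3487]
eef_rot: [-0.0, 0.995, 0.095, -0.002]
wrist_force: [0.6, -0.6, 0.3]
grip_width: 0.745
```

```bash
python3 - <<'E'
from h import *
st();plan([.5539,.2036,.29],np.radians(12.6),2)
c=cap("wrist"); save(c,"w6"); W=cloud(c); Z=W[...,2]
o=np.array([.5631,.1613]);a=np.radians(12.6);ex=np.array([np.cos(a),np.sin(a)]);ey=np.array([-ex[1],ex[0]])
q=W[...,:2]-o; X,Y=q@ex,q@ey
k=(abs(X)<.03)&(Y>0)&(Y<.1)&(Z>.247)&(Z<.26); print(k.sum(),"top z",np.median(Z[k]),"y",np.percentile(Y[k],[.5,99.5]).round(4),"x",np.percentile(X[k],[.5,99.5]).round(4)); print(np.histogram(Y[k],np.arange(.015,.08,.004)))
k=(abs(Z-.152)<.005)&(abs(X)<.03)&(Y>.07);print("col y",np.percentile(Y[k],[1,99]) if k.any() else "")
E
```

```text
t 15.95 p [0.5534 0.2114 0.3487] F [ 0.6 -0.6  0.3] w 70.0
R [[0.982, 0.189, -0.004], [0.189, -0.982, -0.0], [-0.004, -0.0, -1.0]]
total d(cm) [ 0.05 -0.78 -5.87] rv [-0.001  0.004 -0.03 ]
0 t [-0.04  0.39  2.94] r [-0.     0.002 -0.015]
1 t [-0.05  0.39  2.94] r [-0.     0.002 -0.015]
963 top z 0.2528837860205186 y [0.0254 0.0673] x [-0.0134  0.014 ]
(array([  0,   0,  44, 176, 188, 184,  15,   0,   0,   0,   0, 170, 171,
        15,   0,   0]), array([0.015, 0.019, 0.023, 0.027, 0.031, 0.035, 0.039, 0.043, 0.047,
       0.051, 0.055, 0.059, 0.063, 0.067, 0.071, 0.075, 0.079]))
col y [0.08446679 0.10790397]
```

View pics/w6.png

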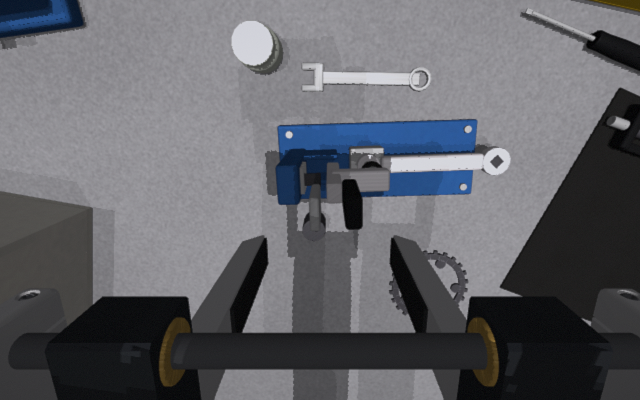

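The bar is at about (353,205) and the paddle at (315,215), both between the open jaws. The two faces span y 25.4 to 67.3 mm from the pin, which matches the 42 mm given. I'll descend.

>>> play_rows(moves=[{"rx":0,"ry":0.002,"rz":-0.015,"tx":-0.1,"ty":0.5,"tz":2,"fingers":7},{"rx":0,"ry":0.002,"rz":-0.015,"tx":0,"ty":0.4,"tz":2,"fingers":7},{"rx":0,"ry":0,"rz":0,"tx":0,"ty":0,"tz":1.5,"fingers":7},{"rx":0,"ry":0,"rz":0,"tx":0,"ty":0,"tz":0,"fingers":7}])

```text
clock: 16.4
ee_pos: [0.5554, 0.1978, 0.2922]
eef_rot: [0.001, 0.994, 0.112, 0.001]
wrist_force: [-0.5, -1.0, 0.1]
grip_width: 0.742
```

```bash
python3 -c "
from h import *
st();plan([.5539,.2027,.2435],np.radians(12.6),2)"
```

```text
t 16.4 p [0.5554 0.1978 0.2922] F [-0.5 -1.   0.1] w 69.7
R [[0.975, 0.222, 0.002], [0.222, -0.975, -0.001], [0.002, 0.002, -1.0]]
total d(cm) [-0.15  0.49 -4.87] rv [ 0.002 -0.002  0.004]
0 t [-0.02 -0.26  2.43] r [ 0.001 -0.001  0.002]
1 t [-0.02 -0.26  2.43] r [ 0.001 -0.001  0.002]
```

>>> play_rows(moves=[{"rx":0.002,"ry":-0.002,"rz":0.004,"tx":0,"ty":-0.5,"tz":0.8,"fingers":7},{"rx":0,"ry":0,"rz":0,"tx":0,"ty":0,"tz":1,"fingers":7},{"rx":0,"ry":0,"rz":0,"tx":0,"ty":0,"tz":0,"fingers":7}])

```text
clock: 16.7
ee_pos: [0.5551, 0.2022, 0.274]
eef_rot: [-0.0, 0.994, 0.109, 0.0]
wrist_force: [-0.0, 0.4, -0.2]
grip_width: 0.746
```

```bash
python3 -c "
from h import *
st();plan([.5539,.2027,.2435],np.radians(12.6),2)"
```

```text
t 16.7 p [0.5551 0.2022 0.274 ] F [-0.   0.4 -0.2] w 70.1
R [[0.976, 0.217, 0.001], [0.217, -0.976, 0.0], [0.001, -0.0, -1.0]]
total d(cm) [-0.12  0.05 -3.05] rv [-0.    -0.001 -0.001]
0 t [-0.05 -0.04  1.53] r [-0.    -0.    -0.001]
1 t [-0.05 -0.04  1.53] r [-0.    -0.    -0.001]
```

Aligned, so I'll go down and close to just outside the paddle.

>>> play_rows(moves=[{"rx":0,"ry":0,"rz":0,"tx":-0.1,"ty":-0.1,"tz":1.5,"fingers":7},{"rx":0,"ry":0,"rz":0,"tx":0,"ty":0,"tz":1.5,"fingers":7},{"rx":0,"ry":0,"rz":0,"tx":0,"ty":0,"tz":0,"fingers":5.5},{"rx":0,"ry":0,"rz":0,"tx":0,"ty":0,"tz":0,"fingers":5.5}], force=35)

```text
clock: 17.1
ee_pos: [0.554, 0.2033, 0.2418]
eef_rot: [-0.0, 0.994, 0.109, 0.001]
wrist_force: [-0.6, 0.8, -0.3]
grip_width: 0.616
```

```bash
python3 -c "
from h import *
st();plan([.5539,.2027,.2435],np.radians(12.6),1)"
```

```text
t 17.1 p [0.554  0.2033 0.2418] F [-0.6  0.8 -0.3] w 57.9
R [[0.976, 0.218, 0.002], [0.218, -0.976, 0.0], [0.002, 0.0, -1.0]]
total d(cm) [-0.01 -0.06  0.17] rv [ 0.    -0.002 -0.001]
0 t [-0.02  0.06 -0.17] r [ 0.    -0.002 -0.001]
```

>>> play_rows(moves=[{"rx":0,"ry":0,"rz":0,"tx":0,"ty":0,"tz":0,"fingers":4.2},{"rx":0,"ry":0,"rz":0,"tx":0,"ty":0,"tz":0,"fingers":3.0},{"rx":0,"ry":0,"rz":0,"tx":0,"ty":0,"tz":0,"fingers":2.5},{"rx":0,"ry":0,"rz":0,"tx":0,"ty":0,"tz":0,"fingers":2.5},{"rx":0,"ry":0,"rz":0,"tx":0,"ty":0,"tz":0,"fingers":2.5}], force=35)

```text
clock: 17.6
ee_pos: [0.5544, 0.2015, 0.2399]
eef_rot: [0.001, 0.994, 0.109, 0.001]
wrist_force: [1.8, 1.1, -6.2]
grip_width: 0.346
```

```bash
python3 -c "
from h import *
st()"
```

```text
t 17.6 p [0.5544 0.2015 0.2399] F [ 1.8  1.1 -6.2] w 32.5
R [[0.976, 0.216, 0.002], [0.216, -0.976, -0.002], [0.001, 0.002, -1.0]]
```

>>> play_rows(moves=[{"rx":0,"ry":0,"rz":0,"tx":0,"ty":0,"tz":0.2,"fingers":2.5},{"rx":0,"ry":0,"rz":0,"tx":0,"ty":0,"tz":0.3,"fingers":2.5},{"rx":0,"ry":0,"rz":0,"tx":0,"ty":0,"tz":0.3,"fingers":2.5},{"rx":0,"ry":0,"rz":0,"tx":0,"ty":0,"tz":0.3,"fingers":2.5},{"rx":0,"ry":0,"rz":0,"tx":0,"ty":0,"tz":0,"fingers":2.5}])

```text
clock: 18.1
ee_pos: [0.5544, 0.2015, 0.2261]
eef_rot: [0.0, 0.994, 0.108, 0.0]
wrist_force: [2.7, -1.3, -6.7]
grip_width: 0.342
```

```bash
python3 -c "
from h import *
st()"
```

```text
t 18.1 p [0.5544 0.2015 0.2261] F [ 2.7 -1.3 -6.7] w 32.2
R [[0.977, 0.216, 0.001], [0.216, -0.977, -0.0], [0.001, 0.0, -1.0]]
```

>>> play_rows(moves=[{"rx":0,"ry":0,"rz":0,"tx":0,"ty":0,"tz":0.2,"fingers":2.5},{"rx":0,"ry":0,"rz":0,"tx":0,"ty":0,"tz":0.2,"fingers":2.5},{"rx":0,"ry":0,"rz":0,"tx":0,"ty":0,"tz":0.1,"fingers":2.5},{"rx":0,"ry":0,"rz":0,"tx":0,"ty":0,"tz":0.1,"fingers":2.5},{"rx":0,"ry":0,"rz":0,"tx":0,"ty":0,"tz":0,"fingers":2.5}])

```text
clock: 18.6
ee_pos: [0.5544, 0.2015, 0.2196]
eef_rot: [0.0, 0.994, 0.108, 0.0]
wrist_force: [2.4, -1.2, -5.9]
grip_width: 0.345
```

```bash
python3 -c "
from h import *
st()"
```

```text
t 18.6 p [0.5544 0.2015 0.2196] F [ 2.4 -1.2 -5.9] w 32.5
R [[0.976, 0.216, 0.001], [0.216, -0.976, -0.0], [0.001, 0.0, -1.0]]
```

>>> play_rows(moves=[{"rx":0,"ry":0,"rz":0,"tx":0,"ty":0,"tz":0.1,"fingers":2.5},{"rx":0,"ry":0,"rz":0,"tx":0,"ty":0,"tz":0.1,"fingers":2.5},{"rx":0,"ry":0,"rz":0,"tx":0,"ty":0,"tz":0.1,"fingers":2.5}])

```text
clock: 18.9
ee_pos: [0.5544, 0.2015, 0.2167]
eef_rot: [0.0, 0.994, 0.108, 0.0]
wrist_force: [1.7, -1.4, -5.7]
grip_width: 0.346
```

```bash
python3 -c "
from h import *
st()"
```

```text
t 18.9 p [0.5544 0.2015 0.2167] F [ 1.7 -1.4 -5.7] w 32.5
R [[0.976, 0.216, 0.001], [0.216, -0.976, -0.0], [0.001, 0.0, -1.0]]
```

>>> play_rows(moves=[{"rx":0,"ry":0,"rz":0,"tx":0,"ty":0,"tz":0.1,"fingers":2.5},{"rx":0,"ry":0,"rz":0,"tx":0,"ty":0,"tz":0.1,"fingers":2.5}])

```text
clock: 19.1
ee_pos: [0.5544, 0.2015, 0.2146]
eef_rot: [0.0, 0.994, 0.108, 0.0]
wrist_force: [2.6, -1.3, -5.1]
grip_width: 0.344
```

```bash
python3 -c "
from h import *
st()"
```

```text
t 19.1 p [0.5544 0.2015 0.2146] F [ 2.6 -1.3 -5.1] w 32.3
R [[0.976, 0.216, 0.001], [0.216, -0.976, -0.0], [0.001, 0.0, -1.0]]
```

>>> play_rows(moves=[{"rx":0,"ry":0,"rz":0,"tx":0,"ty":0,"tz":0.1,"fingers":2.5},{"rx":0,"ry":0,"rz":0,"tx":0,"ty":0,"tz":0.1,"fingers":2.5}])

```text
clock: 19.3
ee_pos: [0.5544, 0.2015, 0.2124]
eef_rot: [0.0, 0.994, 0.108, 0.0]
wrist_force: [1.6, -2.5, -5.1]
grip_width: 0.348
```

```bash
python3 -c "
from h import *
st()"
```

```text
t 19.3 p [0.5544 0.2015 0.2124] F [ 1.6 -2.5 -5.1] w 32.7
R [[0.976, 0.216, 0.001], [0.216, -0.976, -0.0], [0.001, 0.0, -1.0]]
```

>>> play_rows(moves=[{"rx":0,"ry":0,"rz":0,"tx":0,"ty":0,"tz":0.1,"fingers":2.5},{"rx":0,"ry":0,"rz":0,"tx":0,"ty":0,"tz":0.1,"fingers":2.5},{"rx":0,"ry":0,"rz":0,"tx":0,"ty":0,"tz":0.1,"fingers":2.5}])

```text
clock: 19.6
ee_pos: [0.5544, 0.2015, 0.2091]
eef_rot: [0.0, 0.994, 0.108, 0.0]
wrist_force: [1.6, -1.9, -5.8]
grip_width: 0.346
```

```bash
python3 -c "
from h import *
st()"
```

```text
t 19.6 p [0.5544 0.2015 0.2091] F [ 1.6 -1.9 -5.8] w 32.6
R [[0.976, 0.216, 0.001], [0.216, -0.976, -0.0], [0.001, 0.0, -1.0]]
```

>>> play_rows(moves=[{"rx":0,"ry":0,"rz":0,"tx":0,"ty":0,"tz":0.1,"fingers":2.5},{"rx":0,"ry":0,"rz":0,"tx":0,"ty":0,"tz":0.1,"fingers":2.5}])

```text
clock: 19.8
ee_pos: [0.5545, 0.2015, 0.2081]
eef_rot: [0.0, 0.994, 0.108, 0.0]
wrist_force: [-2.9, -3.2, 4.1]
grip_width: 0.344
```

```bash
python3 -c "
from h import *
st()"
```

```text
t 19.8 p [0.5545 0.2015 0.2081] F [-2.9 -3.2  4.1] w 32.3
R [[0.976, 0.216, 0.001], [0.216, -0.976, -0.0], [0.001, 0.001, -1.0]]
```

>>> play_rows(moves=[{"rx":0,"ry":0,"rz":0,"tx":0,"ty":0,"tz":0.1,"fingers":2.5}])

```text
clock: 19.9
ee_pos: [0.5545, 0.2015, 0.2081]
eef_rot: [0.0, 0.994, 0.108, 0.0]
wrist_force: [-1.7, -1.7, 2.2]
grip_width: 0.349
```

```bash
python3 -c "
from h import *
st()"
```

```text
t 19.9 p [0.5545 0.2015 0.2081] F [-1.7 -1.7  2.2] w 32.8
R [[0.976, 0.216, 0.001], [0.216, -0.976, -0.001], [0.001, 0.001, -1.0]]
```

>>> play_rows(moves=[{"rx":0,"ry":0,"rz":0,"tx":0,"ty":0,"tz":0.2,"fingers":2.5},{"rx":0,"ry":0,"rz":0,"tx":0,"ty":0,"tz":0.2,"fingers":2.5}])

```text
clock: 20.1
ee_pos: [0.5545, 0.2016, 0.208]
eef_rot: [0.001, 0.994, 0.108, 0.0]
wrist_force: [-5.3, -3.5, 7.4]
grip_width: 0.345
```

```bash
python3 -c "
from h import *
st()"
```

```text
t 20.1 p [0.5545 0.2016 0.208 ] F [-5.3 -3.5  7.4] w 32.5
R [[0.976, 0.216, 0.001], [0.216, -0.976, -0.001], [0.001, 0.001, -1.0]]
```

>>> play_rows(moves=[{"rx":0,"ry":0,"rz":0,"tx":0,"ty":0,"tz":0.3,"fingers":2.5},{"rx":0,"ry":0,"rz":0,"tx":0,"ty":0,"tz":0.35,"fingers":2.5},{"rx":0,"ry":0,"rz":0,"tx":0,"ty":0,"tz":0.35,"fingers":2.5},{"rx":0,"ry":0,"rz":0,"tx":0,"ty":0,"tz":0.35,"fingers":2.5},{"rx":0,"ry":0,"rz":0,"tx":0,"ty":0,"tz":0.35,"fingers":2.5}])

```text
clock: 20.6
ee_pos: [0.5545, 0.2016, 0.208]
eef_rot: [0.001, 0.994, 0.108, 0.0]
wrist_force: [-9.1, -4.6, 13.9]
grip_width: 0.347
```

```bash
python3 -c "
from h import *
st()"
```

```text
t 20.6 p [0.5545 0.2016 0.208 ] F [-9.1 -4.6 13.9] w 32.6
R [[0.976, 0.216, 0.001], [0.216, -0.976, -0.003], [0.0, 0.003, -1.0]]
```

The push of 13.9 N plus the head's weight of about 6 N makes about 20 N. I'll hold briefly, ease off and let go.

>>> play_rows(moves=[{"rx":0,"ry":0,"rz":0,"tx":0,"ty":0,"tz":0.35,"fingers":2.5},{"rx":0,"ry":0,"rz":0,"tx":0,"ty":0,"tz":0.35,"fingers":2.5},{"rx":0,"ry":0,"rz":0,"tx":0,"ty":0,"tz":0.2,"fingers":2.5},{"rx":0,"ry":0,"rz":0,"tx":0,"ty":0,"tz":0,"fingers":2.5},{"rx":0,"ry":0,"rz":0,"tx":0,"ty":0,"tz":0,"fingers":6.5},{"rx":0,"ry":0,"rz":0,"tx":0,"ty":0,"tz":0,"fingers":6.5},{"rx":0,"ry":0,"rz":0,"tx":0,"ty":0,"tz":0,"fingers":6.5},{"rx":0,"ry":0,"rz":0,"tx":0,"ty":0,"tz":0,"fingers":6.5}])

```text
clock: 21.4
ee_pos: [0.5549, 0.2024, 0.2087]
eef_rot: [0.003, 0.994, 0.109, 0.002]
wrist_force: [0.9, 0.1, -0.1]
grip_width: 0.651
```

```bash
python3 -c "
from h import *
st()"
```

```text
t 21.4 p [0.5549 0.2024 0.2087] F [ 0.9  0.1 -0.1] w 61.2
R [[0.976, 0.217, 0.005], [0.217, -0.976, -0.005], [0.003, 0.006, -1.0]]
```

Now straight up, clear of everything, and a check.

>>> play_rows(moves=[{"rx":0,"ry":0,"rz":0,"tx":0,"ty":0,"tz":-1.5,"fingers":7},{"rx":0,"ry":0,"rz":0,"tx":0,"ty":0,"tz":-3,"fingers":7},{"rx":0,"ry":0,"rz":0,"tx":0,"ty":0,"tz":-4,"fingers":7},{"rx":0,"ry":0,"rz":0,"tx":0,"ty":0,"tz":-4,"fingers":7},{"rx":0,"ry":0,"rz":0,"tx":0,"ty":0,"tz":-3,"fingers":7},{"rx":0,"ry":0,"rz":0,"tx":0,"ty":0,"tz":0,"fingers":7}])

```text
clock: 22.0
ee_pos: [0.5545, 0.2021, 0.3753]
eef_rot: [0.004, 0.994, 0.109, 0.004]
wrist_force: [0.2, 0.9, 0.6]
grip_width: 0.742
```

```bash
python3 - <<'E'
from h import *
st(); c=cap("wrist"); W=cloud(c); Z=W[...,2]
o=np.array([.5631,.1613]);a=np.radians(12.6);ex=np.array([np.cos(a),np.sin(a)]);ey=np.array([-ex[1],ex[0]])
def fr(W): q=W[...,:2]-o; return q@ex,q@ey
X,Y=fr(W)
k=(abs(X)<.03)&(Y>.02)&(Y<.08)&(Z>.19)&(Z<.26); print("head top",np.median(Z[k]),np.percentile(Y[k],[.5,99.5]).round(4))
k=(abs(X)<.02)&(Y<-.03)&(Y>-.21)&(Z>.05)&(Z<.065)
for y in(-.17,-.12,-.08,-.04):
    kk=k&(abs(Y-y)<.004); print(y,kk.sum(),(X[kk].min().round(4),X[kk].max().round(4),np.median(Z[kk]).round(4)) if kk.any() else "")
print("Ymin",Y[k].min())
s=cap("side"); i=cap("scene")
cv2.imwrite("pics/end.png",np.hstack([cv2.resize(i["pixels"][140:260,290:450],(400,300)),cv2.resize(s["pixels"][215:365,220:420],(400,300))])[:,:,::-1])
E
```

```text
t 22.0 p [0.5545 0.2021 0.3753] F [0.2 0.9 0.6] w 69.7
R [[0.976, 0.217, 0.009], [0.217, -0.976, -0.008], [0.007, 0.01, -1.0]]
head top 0.2188399669050062 [0.0258 0.0632]
-0.17 139 (np.float64(-0.0155), np.float64(0.0192), np.float64(0.0557))
-0.12 83 (np.float64(-0.0084), np.float64(0.0129), np.float64(0.0553))
-0.08 82 (np.float64(-0.008), np.float64(0.0122), np.float64(0.0553))
-0.04 93 (np.float64(-0.0099), np.float64(0.0121), np.float64(0.0553))
Ymin -0.1889401421011816
```

View pics/end.png

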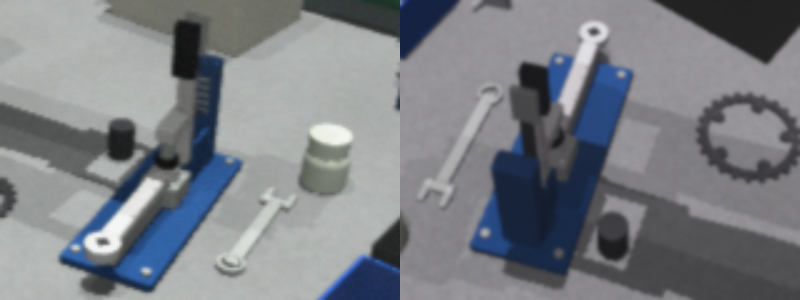

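```bash
python3 -c "
from h import *
robot.hand_in(); st()"
```

```text
the job is handed in; nothing more can be done
the job is handed in; nothing more can be done
```

The job is done and handed in at about 22 s of the 72 s allowed. No verdict was reported, so what follows is from my own measurements.

**What I did:**
- I raised the head by its grip bar, leaving the paddle alone, and set it on the pawl at a gap of about 50 mm.
- I laid the crank on the anvil and rest bar with its eye over the pin, and let go.
- I squeezed the paddle to the bar and lowered the head onto the pedal eye.
- I pressed with about 20 N for around 0.7 s: 13.9 N of measured push plus about 6 N of head weight.
- I let go and moved straight up, clear of everything.

**Last checks:**
- **Head:** its top dropped 34 mm from the raised position, which puts the gap at about 16 mm, with the foot resting on the crank.
- **Crank:** it lies flat along the rest bar, top at 55.3 mm (56 mm expected, within calibration). Its far end is at y = -189 mm, exactly as expected, so the eye is within about 2 mm of the pin.
- **Robot:** nothing was touching the gripper; the wrist force read about zero.
- **Bystanders:** the wrench, socket, jar and chainring looked undisturbed in the final pictures. I did not re-measure the pedal, cone or screwdriver, but nothing came near them after the crank was lifted off the mat.

**Disagreements:**
- **Head gap:** I first took the starting gap as 11 mm, with the raised head at 40 mm. The contact height showed it had started on the 20 mm tooth and was raised to 50 mm.
- **Paddle:** it sits about 4 mm in after release, probably because the pawl is resting on a tooth flank between rest positions. The final conditions do not cover it.

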